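# Stack the case trays in the cradle and clamp them

## Task

Throw the cradle's clamp lever to the far (load) notch, then stack every case tray standing on the bench in the cradle, squarely on top of one another in any order, each one turned end for end to the tray under it so that it stands on the rim lugs and does not nest onto the cast below. Then throw the lever back to the middle notch, the one marked by the white index bars, so that the jaw clamps the finished stack; keep the trays from tipping over and leave the jar, bur block and bottle where they are.

Things in the scene. Friction and masses are not known exactly. Their poses are not given: they have to be found in the camera images.
- tray_1_mid (a point): Centre (25 mm above the underside) of a loose grey stack-nest case tray with a dental cast stuck in it; may be absent. Open box 50 mm high, walls 3 mm: outside 160 x 56 mm at the bottom, 176 x 70 at the rim; 0.2 kg. x: along it to the card-holder end, y across, z up. Grip it across y at mid-length, 30 to 45 mm up, where it is 64 to 69 mm wide and flat for 25 mm either way along x.
- tray_1: The same tray, origin at the centre of its underside. Inside its long walls are 4 lugs (at x = +62 and -38 mm), tops 40 mm above the underside, each the head of a channel in the outer wall. A tray turned 180 degrees stands on the lugs below it, 40 mm higher, its foot 10 mm inside the lower rim (3 mm play all round). Set the same way round it drops onto the cast instead.
- tray_1_card (a point): Point at the card-holder end of that tray, 85 mm from its centre along its +x, 25 mm above its underside. The card holder is a small plate with a white card and a lip, 10 mm out from the end wall.
- tray_2_mid (a point): Centre (25 mm above the underside) of a loose grey stack-nest case tray with a dental cast stuck in it; may be absent. Open box 50 mm high, walls 3 mm: outside 160 x 56 mm at the bottom, 176 x 70 at the rim; 0.2 kg. x: along it to the card-holder end, y across, z up. Grip it across y at mid-length, 30 to 45 mm up, where it is 64 to 69 mm wide and flat for 25 mm either way along x.
- tray_2: The same tray, origin at the centre of its underside. Inside its long walls are 4 lugs (at x = +62 and -38 mm), tops 40 mm above the underside, each the head of a channel in the outer wall. A tray turned 180 degrees stands on the lugs below it, 40 mm higher, its foot 10 mm inside the lower rim (3 mm play all round). Set the same way round it drops onto the cast instead.
- tray_2_card (a point): Point at the card-holder end of that tray, 85 mm from its centre along its +x, 25 mm above its underside. The card holder is a small plate with a white card and a lip, 10 mm out from the end wall.
- tray_3_mid (a point): Centre (25 mm above the underside) of a loose grey stack-nest case tray with a dental cast stuck in it; may be absent. Open box 50 mm high, walls 3 mm: outside 160 x 56 mm at the bottom, 176 x 70 at the rim; 0.2 kg. x: along it to the card-holder end, y across, z up. Grip it across y at mid-length, 30 to 45 mm up, where it is 64 to 69 mm wide and flat for 25 mm either way along x.
- tray_3: The same tray, origin at the centre of its underside. Inside its long walls are 4 lugs (at x = +62 and -38 mm), tops 40 mm above the underside, each the head of a channel in the outer wall. A tray turned 180 degrees stands on the lugs below it, 40 mm higher, its foot 10 mm inside the lower rim (3 mm play all round). Set the same way round it drops onto the cast instead.
- tray_3_card (a point): Point at the card-holder end of that tray, 85 mm from its centre along its +x, 25 mm above its underside. The card holder is a small plate with a white card and a lip, 10 mm out from the end wall.
- tray_4_mid (a point): Centre (25 mm above the underside) of a loose grey stack-nest case tray with a dental cast stuck in it; may be absent. Open box 50 mm high, walls 3 mm: outside 160 x 56 mm at the bottom, 176 x 70 at the rim; 0.2 kg. x: along it to the card-holder end, y across, z up. Grip it across y at mid-length, 30 to 45 mm up, where it is 64 to 69 mm wide and flat for 25 mm either way along x.
- tray_4: The same tray, origin at the centre of its underside. Inside its long walls are 4 lugs (at x = +62 and -38 mm), tops 40 mm above the underside, each the head of a channel in the outer wall. A tray turned 180 degrees stands on the lugs below it, 40 mm higher, its foot 10 mm inside the lower rim (3 mm play all round). Set the same way round it drops onto the cast instead.
- tray_4_card (a point): Point at the card-holder end of that tray, 85 mm from its centre along its +x, 25 mm above its underside. The card holder is a small plate with a white card and a lip, 10 mm out from the end wall.
- seat (a point): Centre of the seat of the fixed aluminium cradle, 10 mm above the bench: the bottom tray stands here centred, its length along the seat's x (either end first). 12 mm high steel fences: 5 mm beyond the tray's foot at both ends, 3 mm on the +y side; on the -y side a sliding jaw as high, worked by the lever. Axes: x away from the robot, y left (away from the lever), z up.
- clamp_lever (a joint): Clamp lever, rad: 0 upright, + when the knob leans along the cradle's +x (away from the robot). Sprung notches: -0.5 near (start; jaw blocks the seat), 0 middle (white raised index bars; jaw close to the bottom tray's wall), +0.5 far (load; jaw 12 mm clear of the tray's foot). Stops at +-0.56. It snaps home from within 0.2 of a notch; about 2 N at the knob passes a ridge.
- lever_knob (a point): Centre of the black ball knob (28 mm diameter) on the lever, 95 mm from the pivot; it swings in the cradle's x-z plane, 155 mm to the -y side of the seat's centre. It can be pinched from above or pushed.
- lever_pivot (a point): Pivot of the lever, 45 mm above the bench, at x -30, y -155 mm from the seat's centre in the seat's axes; the pivot axis runs along the seat's y.
- jar: Bystander: white plaster jar with lid, 58 x 58 x 42 mm, standing loose behind the trays; origin at the centre of its underside. Leave it alone.
- burs: Bystander: bur block, 26 x 52 x 44 mm, standing loose behind the trays; origin at the centre of its underside. Leave it alone.
- bottle: Bystander: white squeeze bottle, 55 x 55 x 132 mm, standing loose behind the trays; origin at the centre of its underside. Leave it alone.

How it is judged:
By the outcome, as a careful person would: the job done as asked, in the order asked, and still so for the second after the job is handed in, with the robot touching nothing.
Of tray_1, tray_2, tray_3, tray_4 only 3 to 4 are there at a start; the rules pass over those that are not, and their reading is None.
At some moment in a run one of tray_1, tray_2, tray_3, tray_4 may be knocked a few centimetres aside while the robot is not near it.
It also fails if it takes over 210 s, if anything falls off the work surface, if the arm or the gripper's body presses on something with over 40 N, if the wrist force passes 120 N, or if a joint passes its speed limit or range.

## Robot

A 7-joint arm with a two-finger parallel gripper is mounted at the origin on the work surface; the furniture and walls round the work are solid. World frame = base frame: x ahead of the robot, y to its left, z up, the work surface at z = 0. Lengths are in m, angles in rad, forces in N, time in s.
With the tool pointing down it reaches from about 0.425 to 0.925 m from the base axis. Payload 6.8 kg.
Tool frame: the origin (TCP) lies on the mounting face of the last link; the fingertips stand 182 mm ahead of it and the grasp point (between the pads) lies ahead of it (manip.hold_point_z is the z of the grasp point in the tool frame, in m); z points along the fingers, y is the direction in which the jaws open and shut (so a half turn about z gives the same grasp; the last joint's range is limited). The gripper opens to 88 mm and grips with 3 to 60 N. Pads are 20 mm wide; open, the fingers measure 115 mm over their backs; the gripper's body (75 mm by 178 mm) begins 61 mm behind the grasp point.
Start: joints at [0.994, 0.477, 0.022, 1.555, -0.011, 1.109, -0.083], TCP at [0.305, -0.602, 0.405] pointing down, gripper open.
Joint ranges: [-2.96, 2.96], [-0.34, 2.1], [-1.41, 1.46], [0.24, 2.44], [-1.37, 4.51], [0.17, 1.92], [-2.96, 2.96]. Speed limits (rad/s): [2.39, 2.39, 3.14, 3.14, 3.14, 3.14, 3.14].

## Interface

Orientations are given as a unit quaternion [w, x, y, z].
In Python, from plant import monitor, viewer, manip, spotter gives the robot as it stands.
- The arm moves only by the tool step_arm, never from a script. Its argument "targets" is a list of rows, each a list of 4 numbers: the shift along the tool's x, y, z in m, then the turn about the tool's z in rad. In form: [[x, y, z, twist], ...]. A call has exactly 5 rows; each row shifts and turns the commanded pose from where the row before left it, along the tool's axes as they then stand; what a row does not reach is not made up. A row lasts 1/10 s, in which the tool goes at most 50 mm and 8.59 degrees, less where a joint would pass 70% of its speed; a pose out of reach is approached as far as the arm can. A call with a gripper value outside its range is refused whole. "claw" is the closure, from -1 (fully open) to 1 (shut), set as the call begins (left out, the last holds). The fingers move at their own pace and stop on an object; "force" is the grip in N (left out, the last holds). Time passes only in rows, so rows that do not move let the fingers close, or fill a call up. It gives the time, the measured TCP pose, the force and the opening at its end, in the units of the state.
- monitor.get_state(): the state, without advancing time (a new reading comes with each control period).
- viewer.capture(name): name is "side" or "top" or "wrist"; returns a dict with "frame" (480x640x3 uint8, red, green, blue), "intrinsics" (3x3 intrinsics, pixels), "dist_coeffs" ([k1, k2, p1, p2, k3] as OpenCV has them; the pictures are not rectified), "view" (4x4, takes a point from world to camera coordinates). Camera axes: x right, y up, looking along -z (the intrinsics and any distortion apply to the point x, -y, -z); pixel columns grow to the right and rows downward; lengths in m; the calibration is good to about 2 mm. A picture is of the moment at which its call begins. There is no depth.
- manip.finish_job(): hands the job in, once; it reports no verdict.
Trained networks look in a picture, given as the dict that the camera call returned (one of the last four; its "shot" number tells which), for a name from the list of things; names that differ only in an ending like _2 or _b are one class to them, and where a whole thing is asked for, a point or a joint stands for the part that bears it (a point fixed in the world has none). Each returns a list of dicts, best first, with "confidence" (0 to 1); they miss things now and then, are a little off and sometimes report something else, mostly with a low value. They report only what shows in the picture. A call takes as long as a camera call.
- spotter.cut_out(target, picture): "mask" (480x640 bool, what is visible of it).
- spotter.place_of(target, picture): "centre" ([x, y, z] in m, in world coordinates, good to about 4 mm: a listed point, or the origin of a listed thing).
The state is a dict: "t": time; "qpos": joint angles; "qd": joint speeds; "effort": joint torques, N m; "tcp_pos": TCP position; "tcp_rot": TCP orientation; "wrist_force": force on the tool from outside, world axes, zero at the start; "wrist_torque": the same for the moment, N m; "width": finger opening in m.
Only numpy, scipy, OpenCV 4.12 (cv2) and the standard library are available. Lean on these libraries where they do the work, as an engineer would, in place of code of your own. Each camera call takes 0.05 s, during which the arm holds its last target.

## Working session

There is one attempt and no reset: what is moved stays moved. The work goes in short steps, Python scripts to look and compute and a tool call to move; the robot and the scene stay as the last step left them, time stands still between calls to the robot, and variables do not carry over. Pictures are saved under pics/ and viewed, and the job is handed in when it is done.

Besides the shell and the picture viewer there is one more tool, called as name([rows], argument=value, ...), one row to a line, values as JSON. step_arm: Moves the arm, as the interface text tells. Its arguments: {"type":"object","properties":{"targets":{"type":"array","items":{"type":"array","items":{"type":"number"}}},"claw":{"type":"number"},"force":{"type":"number"}},"required":["targets"]}

```bash
ls; mkdir -p pics; cat > h.py <<'E'
import numpy as np, cv2
from plant import monitor, viewer, manip, spotter
from scipy.spatial.transform import Rotation as R
def save(p,n): cv2.imwrite(f'pics/{n}.png',p['frame'][:,:,::-1])
def rot(s): q=s['tcp_rot']; return R.from_quat([q[1],q[2],q[3],q[0]])
def proj(p,X):
    X=np.atleast_2d(X); V=np.array(p['view']); c=(V[:3,:3]@X.T).T+V[:3,3]
    c=c*[1,-1,-1]
    return cv2.projectPoints(c.reshape(-1,1,3),np.zeros(3),np.zeros(3),np.array(p['intrinsics']),np.array(p['dist_coeffs']))[0].reshape(-1,2)
def unproj(p,uv,z):
    n=cv2.undistortPoints(np.array(uv,float).reshape(-1,1,2),np.array(p['intrinsics']),np.array(p['dist_coeffs'])).reshape(-1,2)
    V=np.array(p['view']); Rc=V[:3,:3]; C=-Rc.T@V[:3,3]
    d=np.c_[n[:,0],-n[:,1],-np.ones(len(n))]@Rc
    return C+d*((z-C[2])/d[:,2])[:,None]
E
python3 - <<'E'
from h import *
s=monitor.get_state()
print({k:np.round(v,3) for k,v in s.items()}, manip.hold_point_z)
print(rot(s).as_matrix().round(3))
for n in ['side','top','wrist']:
    p=viewer.capture(n); save(p,n+'0')
    V=np.array(p['view']); print(n,(-V[:3,:3].T@V[:3,3]).round(3))
    for t in ['tray_1','tray_1_mid','tray_1_card','seat','lever_knob','lever_pivot','jar','burs','bottle']:
        try:
            for d in spotter.place_of(t,p): print(t,np.round(d['centre'],3),round(d['confidence'],2))
        except Exception as e: print(t,e)
E
```

```text
pics
{'t': np.float64(0.0), 'qpos': array([ 0.994,  0.478,  0.022,  1.556, -0.012,  1.109, -0.083]), 'qd': array([ 0.002,  0.002, -0.002, -0.   , -0.001, -0.001, -0.001]), 'effort': array([ 0.0000e+00, -5.8285e+01,  1.5350e+00, -2.7261e+01, -5.4000e-02,
        1.7000e-02,  0.0000e+00]), 'tcp_pos': array([ 0.305, -0.602,  0.404]), 'tcp_rot': array([-0.001,  0.973,  0.232, -0.   ]), 'wrist_force': array([0.655, 0.92 , 0.543]), 'wrist_torque': array([-0.029, -0.035,  0.016]), 'width': np.float64(0.088)} 0.1633
[[ 0.892  0.452 -0.001]
 [ 0.452 -0.892  0.002]
 [-0.    -0.002 -1.   ]]
side [ 0.335 -0.805  0.794]
tray_1 [ 0.478 -0.179  0.001] 0.92
tray_1 [ 0.491 -0.442 -0.   ] 0.79
tray_1 [ 0.498 -0.299  0.002] 0.58
tray_1_mid [ 0.489 -0.442  0.03 ] 0.7
tray_1_card [ 0.575 -0.453  0.025] 0.8
seat [0.55  0.248 0.012] 0.78
lever_knob [0.451 0.101 0.129] 0.75
lever_knob [ 0.476 -0.175  0.028] 0.74
lever_knob [0.548 0.25  0.014] 0.33
jar [ 0.711  0.033 -0.001] 0.89
burs [ 0.725 -0.091  0.   ] 0.81
bottle [ 0.714 -0.3   -0.   ] 0.86
top [ 0.423 -0.09   1.303]
tray_1 [ 0.501 -0.303  0.002] 0.93
tray_1 [ 0.477 -0.172 -0.003] 0.6
tray_1_mid [ 0.491 -0.438  0.026] 0.71
tray_1_mid [0.547 0.245 0.008] 0.31
tray_1_card [ 0.573 -0.456  0.025] 0.64
seat [0.551 0.246 0.013] 0.66
lever_knob [0.451 0.101 0.128] 0.72
lever_pivot [0.501 0.096 0.041] 0.66
jar [0.71  0.035 0.004] 0.82
burs [ 0.727 -0.09   0.004] 0.68
bottle [ 0.711 -0.303 -0.001] 0.89
wrist [ 0.372 -0.568  0.385]
```

View pics/top0.png

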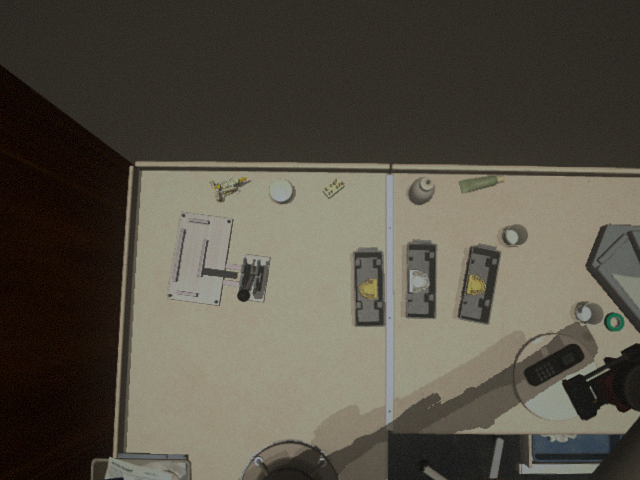

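View pics/side0.png

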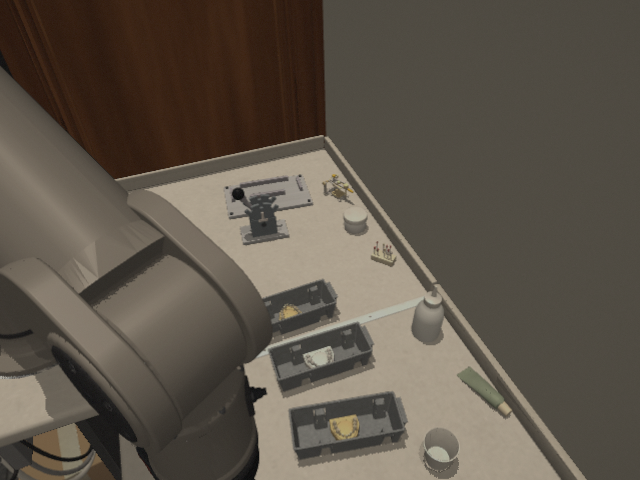

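View pics/wrist0.png

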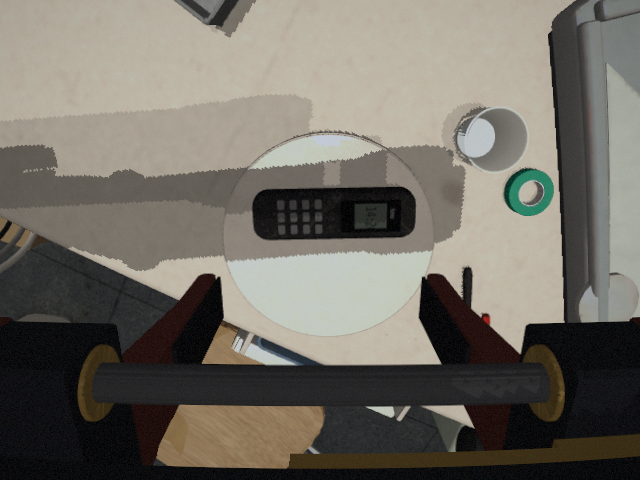

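The three trays show in the top picture at about (368,288), (421,280) and (479,285). All their card ends point up in the picture (+x). The cradle is at (200,258), turned about −7°, with the knob at (243,296). I'll cage the knob first.

```bash
cat >> h.py <<'E'
def yaw_of(s): y=rot(s).as_matrix()[:,1]; return np.arctan2(y[1],y[0])
def plan(s,way,step=0.04,tw=0.14):
    """way: list of (tcp x,y,z, yaw of tool y in rad)"""
    p=np.array(s['tcp_pos']); a=yaw_of(s); rows=[]
    for w in way:
        q=np.array(w[:3]); b=w[3]; 
        d=q-p; da=b-a
        n=max(1,int(np.ceil(max(np.linalg.norm(d)/step,abs(da)/tw))))
        for i in range(n):
            # tool y=(cos a,sin a), z down, x = y cross z
            ty=np.array([np.cos(a),np.sin(a),0]); tz=np.array([0,0,-1.]); tx=np.cross(ty,tz)
            v=q-p; v=v/(n-i)
            t=-(b-a)/(n-i)
            r=[round(float(tx@v),3),round(float(ty@v),3),round(float(tz@v),3),round(float(t),3)]
            rows.append(r); p=p+tx*r[0]+ty*r[1]+tz*r[2]; a-=r[3]
        
    while len(rows)%5: rows.append([0,0,0,0])
    for i in range(0,len(rows),5): print(rows[i:i+5])
    print('end',p.round(4),np.degrees(a).round(2))
E
python3 - <<'E'
from h import *
s=monitor.get_state()
plan(s,[(0.48,-0.3,0.404,np.radians(-40)),(0.454,0.101,0.404,np.radians(-7))])
E
```

```text
[[0.033, -0.021, 0.0, -0.045], [0.033, -0.02, 0.0, -0.045], [0.034, -0.018, 0.0, -0.045], [0.035, -0.017, 0.0, -0.045], [0.036, -0.015, 0.0, -0.045]]
[[0.036, -0.013, 0.0, -0.045], [0.037, -0.012, 0.0, -0.045], [0.038, -0.01, 0.0, -0.044], [0.038, -0.008, 0.001, -0.045], [0.026, -0.025, -0.0, -0.052]]
[[0.028, -0.024, -0.0, -0.052], [0.029, -0.022, -0.0, -0.052], [0.03, -0.021, -0.0, -0.052], [0.031, -0.019, -0.0, -0.053], [0.032, -0.018, -0.0, -0.052]]
[[0.033, -0.016, -0.0, -0.053], [0.034, -0.014, -0.0, -0.052], [0.034, -0.012, -0.0, -0.053], [0.035, -0.011, -0.0, -0.052], [0.036, -0.009, -0.0, -0.053]]
end [0.4539 0.1015 0.4037] -6.99
```

step_arm([
  [0.033,-0.021,0.0,-0.045],
  [0.033,-0.02,0.0,-0.045],
  [0.034,-0.018,0.0,-0.045],
  [0.035,-0.017,0.0,-0.045],
  [0.036,-0.015,0.0,-0.045],
], claw=-1)

```text
t: 2.0
tcp_pos: [0.4024, -0.4327, 0.4048]
tcp_rot: [0.0, 0.94, 0.341, 0.0]
wrist_force: [0.7, -0.4, 0.7]
width: 0.0879
```

step_arm([
  [0.036,-0.013,0.0,-0.045],
  [0.037,-0.012,0.0,-0.045],
  [0.038,-0.01,0.0,-0.044],
  [0.038,-0.008,0.001,-0.045],
  [0.026,-0.025,0.0,-0.052],
])

```text
t: 2.5
tcp_pos: [0.48, -0.2619, 0.4038]
tcp_rot: [0.0, 0.894, 0.448, 0.001]
wrist_force: [0.7, 0.4, 0.1]
width: 0.0878
```

step_arm([
  [0.028,-0.024,0.0,-0.052],
  [0.029,-0.022,0.0,-0.052],
  [0.03,-0.021,0.0,-0.052],
  [0.031,-0.019,0.0,-0.053],
  [0.032,-0.018,0.0,-0.052],
])

```text
t: 3.0
tcp_pos: [0.4657, -0.08, 0.4039]
tcp_rot: [0.0, 0.829, 0.56, 0.0]
wrist_force: [-0.2, 1.0, 0.1]
width: 0.0876
```

step_arm([
  [0.033,-0.016,0.0,-0.053],
  [0.034,-0.014,0.0,-0.052],
  [0.034,-0.012,0.0,-0.053],
  [0.035,-0.011,0.0,-0.052],
  [0.036,-0.009,0.0,-0.053],
])

```text
t: 3.5
tcp_pos: [0.4535, 0.1028, 0.404]
tcp_rot: [0.0, 0.748, 0.663, 0.0]
wrist_force: [0.1, 1.4, 0.2]
width: 0.0876
```

```bash
python3 - <<'E'
from h import *
s=monitor.get_state(); print(s['t'],s['tcp_pos'],np.degrees(yaw_of(s)),s['qpos'].round(2))
for n in ['wrist','side','top']:
  p=viewer.capture(n); save(p,n+'1')
  for t in ['lever_knob','seat','lever_pivot','tray_1_mid','tray_1_card','tray_1']:
    for d in spotter.place_of(t,p): print(n,t,np.round(d['centre'],3),round(d['confidence'],2))
E
```

```text
3.5 [0.45354404 0.10283253 0.4040006 ] -6.8921636491577765 [ 0.14  0.17 -0.55  2.01  0.11  0.99 -0.58]
wrist lever_knob [0.454 0.101 0.123] 0.97
wrist seat [0.547 0.247 0.016] 0.67
wrist lever_pivot [0.503 0.096 0.042] 0.93
wrist tray_1 [ 0.476 -0.18  -0.001] 0.62
side seat [0.549 0.245 0.01 ] 0.75
side seat [ 0.728 -0.093 -0.003] 0.24
side lever_pivot [0.5   0.1   0.046] 0.84
side tray_1_mid [ 0.488 -0.441  0.027] 0.77
side tray_1_card [ 0.573 -0.453  0.027] 0.95
side tray_1 [ 0.498 -0.299  0.   ] 0.88
side tray_1 [0.454 0.101 0.127] 0.69
side tray_1 [ 0.489 -0.439  0.   ] 0.64
side tray_1 [ 0.481 -0.179 -0.001] 0.58
top lever_knob [0.449 0.099 0.127] 0.49
top lever_knob [ 0.491 -0.442 -0.003] 0.38
top seat [0.551 0.25  0.011] 0.58
top lever_pivot [0.502 0.096 0.045] 0.56
top tray_1_mid [0.55  0.245 0.012] 0.7
top tray_1_mid [ 0.479 -0.175 -0.001] 0.68
top tray_1_card [ 0.573 -0.457  0.027] 0.81
top tray_1_card [0.551 0.245 0.012] 0.58
top tray_1 [ 0.499 -0.299 -0.   ] 0.75
top tray_1 [ 0.489 -0.44  -0.004] 0.71
top tray_1 [ 0.48  -0.178 -0.001] 0.58
```

View pics/wrist1.png

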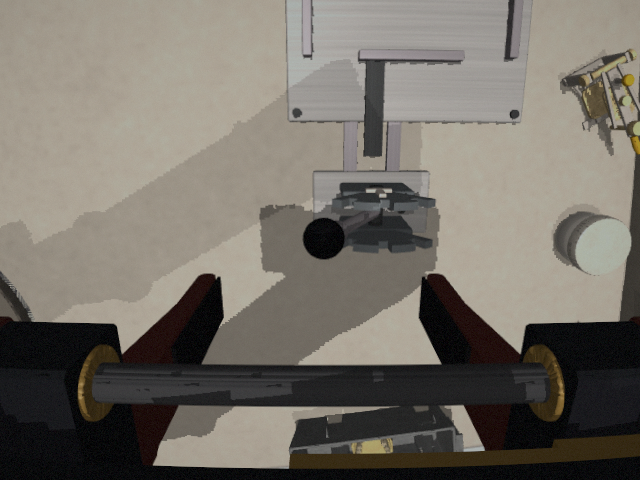

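The wrist picture shows the knob at (324,238) between the open fingers, with the cradle plate square to the picture. I'll descend around the knob.

step_arm([
  [0,0,0.035,0],
  [0,0,0.035,0],
  [0,0,0.03,0],
  [0,0,0.006,0],
  [0,0,0,0],
])

```text
t: 5.05
tcp_pos: [0.4538, 0.1016, 0.2973]
tcp_rot: [-0.001, 0.749, 0.663, -0.001]
wrist_force: [0.9, 0.8, 0.4]
width: 0.0879
```

step_arm([
  [0,0,0,0],
  [0,0,0,0],
  [0,0,0,0],
  [0,0,0,0],
  [0,0,0,0],
], claw=0.09, force=5)

```text
t: 5.55
tcp_pos: [0.454, 0.1015, 0.2981]
tcp_rot: [0.0, 0.749, 0.663, 0.0]
wrist_force: [-0.6, -0.3, 0.4]
width: 0.0515
```

```bash
python3 - <<'E'
from h import *
s=monitor.get_state(); print(s['t'],s['tcp_pos'],np.degrees(yaw_of(s)),s['width'],s['wrist_force'])
p=viewer.capture('wrist'); save(p,'wrist2')
E
```

```text
5.55 [0.45395313 0.10154565 0.29806934] -6.993368202657761 0.05145590802076804 [-0.55166418 -0.31351217  0.44135448]
```

View pics/wrist2.png

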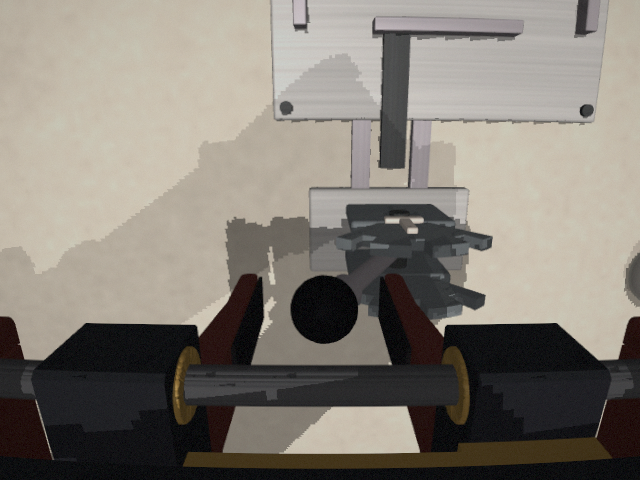

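The knob, at (324,309), sits midway between the fingers. I'll push it toward the far notch.

step_arm([
  [0,0,0,0],
  [0,0,0,0],
  [0,0.008,0,0],
  [0,0.01,0,0],
  [0,0.01,0,0],
])

```text
t: 6.1
tcp_pos: [0.4804, 0.0984, 0.2972]
tcp_rot: [-0.002, 0.749, 0.663, -0.003]
wrist_force: [-9.9, 1.0, 9.5]
width: 0.0721
```

step_arm([
  [0,0.01,0,0],
  [0,0.01,0,0],
  [0,0.01,0,0],
  [0,0.01,0,0],
  [0,0.01,0,0],
])

```text
t: 6.6
tcp_pos: [0.5309, 0.0923, 0.2973]
tcp_rot: [-0.001, 0.749, 0.663, -0.002]
wrist_force: [-9.9, 1.8, 8.9]
width: 0.0788
```

step_arm([
  [0,0.01,0,0],
  [0,0.006,0,0],
  [0,0,0,0],
  [0,0,0,0],
  [0,0,0,0],
])

```text
t: 7.1
tcp_pos: [0.5475, 0.0899, 0.2978]
tcp_rot: [0.0, 0.749, 0.663, 0.0]
wrist_force: [-0.2, 0.3, -0.0]
width: 0.0415
```

```bash
python3 - <<'E'
from h import *
s=monitor.get_state(); print(s['t'],s['tcp_pos'],np.degrees(yaw_of(s)),s['width'],s['wrist_force'])
p=viewer.capture('wrist'); save(p,'wrist3')
E
```

```text
7.1 [0.54749217 0.0898753  0.29775942] -7.014832244702034 0.04148820243797 [-0.19789107  0.30431532 -0.00040742]
```

View pics/wrist3.png

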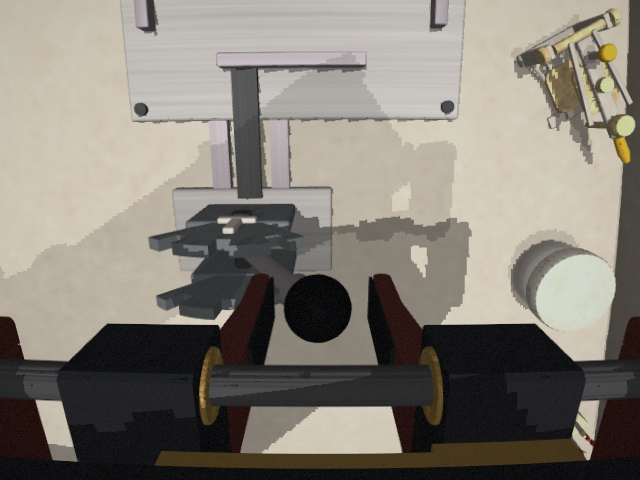

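The lever moved about 95 mm and the knob now sits freely between the fingers, at (318,308). The jaw bar has moved toward the plate edge, so the lever is in the load notch. Next I'll rise and go look at the trays.

step_arm([
  [0,0,0,0],
  [0,0,0,0],
  [0,0,0,0],
  [0,0,-0.02,0],
  [0,0,-0.03,0],
], claw=-1)

```text
t: 7.65
tcp_pos: [0.5465, 0.0898, 0.3467]
tcp_rot: [-0.001, 0.749, 0.663, -0.002]
wrist_force: [-0.1, -0.3, 0.2]
width: 0.0771
```

step_arm([
  [0,0,-0.03,0],
  [0,0,-0.03,0],
  [0,0,-0.02,0],
  [0,0,0,0],
  [0,0,0,0],
])

```text
t: 8.15
tcp_pos: [0.547, 0.09, 0.4274]
tcp_rot: [0.0, 0.749, 0.663, 0.0]
wrist_force: [-0.4, -0.4, 0.3]
width: 0.0878
```

```bash
python3 - <<'E'
from h import *
s=monitor.get_state(); print(s['t'],s['tcp_pos'],np.degrees(yaw_of(s)),s['width'],s['wrist_force'])
for n in ['wrist','side','top']:
  p=viewer.capture(n); save(p,n+'4')
  for t in ['lever_knob','seat','lever_pivot','clamp_lever']:
    for d in spotter.place_of(t,p): print(n,t,np.round(d['centre'],3),round(d['confidence'],2))
  if n=='wrist':
    print(np.round(p['intrinsics'],1),p['dist_coeffs']); V=np.array(p['view']); print((V[:3,:3]).round(3), -V[:3,:3].T@V[:3,3])
    # plate bottom edge endpoints, plate top z=0.010
plan(s,[(0.42,-0.24,0.43,np.radians(-90))])
E
```

```text
8.15 [0.54697751 0.08999426 0.42741514] -6.993155521136471 0.0878330054689078 [-0.36947502 -0.39319104  0.31086312]
wrist lever_knob [0.548 0.094 0.126] 0.95
wrist lever_knob [0.546 0.247 0.013] 0.66
wrist lever_knob [ 0.477 -0.179  0.002] 0.37
wrist seat [0.548 0.247 0.016] 0.63
wrist lever_pivot [0.504 0.098 0.043] 0.8
wrist lever_pivot [ 0.709  0.03  -0.001] 0.3Traceback (most recent call last):
  File "<stdin>", line 6, in <module>
ValueError: it knows: bottle, burs, jar, lever_knob, lever_pivot, seat, tray, tray_1_card, tray_1_mid, tray_2_card, tray_2_mid, tray_3_card, tray_3_mid, tray_4_card, tray_4_mid
```

View pics/wrist4.png

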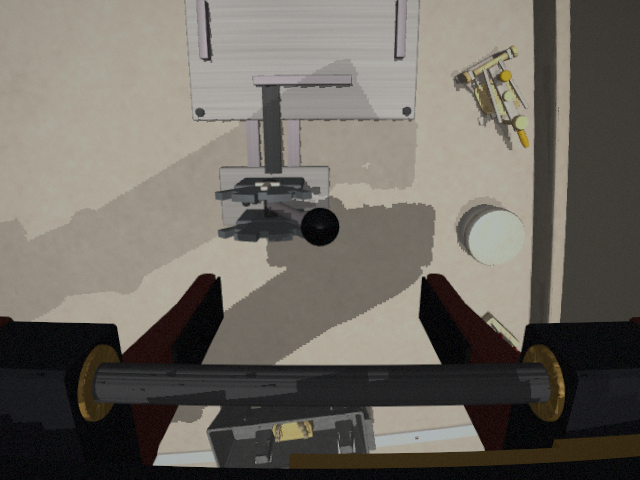

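step_arm([
  [0.04,0,0,0],
  [0.04,0,0,0],
  [0.01,0,0,0],
  [0,0,0,0],
  [0,0,0,0],
])

```text
t: 8.85
tcp_pos: [0.5582, 0.1782, 0.4269]
tcp_rot: [0.0, 0.749, 0.662, -0.001]
wrist_force: [0.0, -0.5, 0.6]
width: 0.0882
```

```bash
python3 - <<'E'
from h import *
s=monitor.get_state(); print(s['t'],s['tcp_pos'],np.degrees(yaw_of(s)))
p=viewer.capture('wrist'); save(p,'wrist5'); import pickle; pickle.dump(p,open('w5.pkl','wb'))
print(np.round(p['intrinsics'],1),p['dist_coeffs']); V=np.array(p['view']); print((V[:3,:3]).round(3), -V[:3,:3].T@V[:3,3])
for t in ['seat']:
    for d in spotter.place_of(t,p): print(t,np.round(d['centre'],3),round(d['confidence'],2))
plan(s,[(0.42,-0.24,0.43,np.radians(-90))])
E
```

```text
8.85 [0.55822206 0.17822168 0.42687882] -7.037821956034149
[[400.6   0.  320.7]
 [  0.  400.6 234.1]
 [  0.    0.    1. ]] [-0.07004878  0.          0.          0.          0.        ]
[[ 0.992 -0.123 -0.001]
 [ 0.118  0.954 -0.277]
 [ 0.035  0.275  0.961]] [0.56742982 0.25328687 0.40679905]
seat [0.546 0.248 0.014] 0.88
[[-0.036, -0.007, -0.0, 0.121], [-0.037, -0.003, -0.0, 0.121], [-0.037, 0.002, -0.0, 0.121], [-0.036, 0.006, -0.0, 0.121], [-0.035, 0.01, -0.0, 0.12]]
[[-0.034, 0.015, -0.0, 0.121], [-0.032, 0.018, -0.001, 0.12], [-0.029, 0.022, -0.0, 0.121], [-0.026, 0.026, -0.001, 0.12], [-0.023, 0.028, -0.0, 0.121]]
[[-0.019, 0.031, -0.001, 0.12], [-0.016, 0.033, -0.0, 0.121], [0, 0, 0, 0], [0, 0, 0, 0], [0, 0, 0, 0]]
end [ 0.42   -0.2396  0.4299] -90.0
```

View pics/wrist5.png

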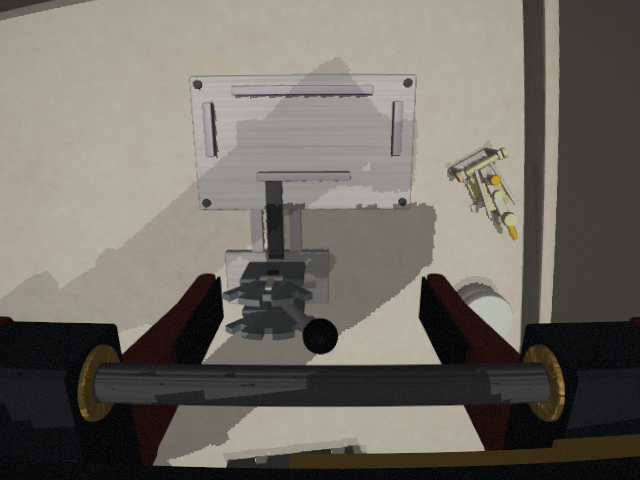

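```bash
python3 - <<'E'
import cv2
f=cv2.imread('pics/wrist5.png')[65:215,180:425]
cv2.imwrite('pics/w5z.png',cv2.convertScaleAbs(cv2.resize(f,None,fx=3.2,fy=3.2,interpolation=cv2.INTER_CUBIC),alpha=1.3))
E
```

```text
(no output)
```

View pics/w5z.png

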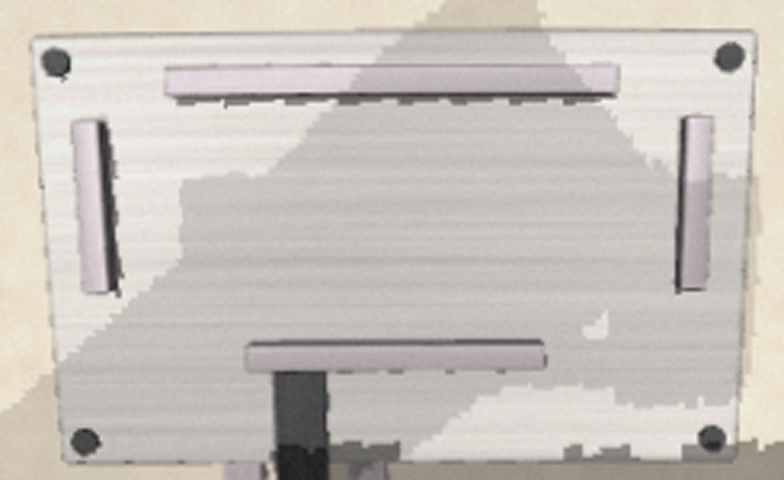

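step_arm([
  [-0.036,-0.007,0,0.121],
  [-0.037,-0.003,0,0.121],
  [-0.037,0.002,0,0.121],
  [-0.036,0.006,0,0.121],
  [-0.035,0.01,0,0.12],
])

```text
t: 9.45
tcp_pos: [0.4995, 0.002, 0.4278]
tcp_rot: [0.0, 0.914, 0.406, 0.0]
wrist_force: [0.9, -0.3, 0.8]
width: 0.088
```

step_arm([
  [-0.034,0.015,0,0.121],
  [-0.032,0.018,0,0.12],
  [-0.029,0.022,0,0.121],
  [-0.026,0.026,0,0.12],
  [-0.023,0.028,0,0.121],
])

```text
t: 9.95
tcp_pos: [0.4416, -0.1718, 0.4279]
tcp_rot: [0.0, 0.993, 0.117, 0.0]
wrist_force: [0.6, 0.1, 0.1]
width: 0.0879
```

step_arm([
  [-0.019,0.031,0,0.12],
  [-0.016,0.033,0,0.121],
  [0,0,0,0],
  [0,0,0,0],
  [0,0,0,0],
])

```text
t: 10.45
tcp_pos: [0.4202, -0.2379, 0.4277]
tcp_rot: [-0.0, 1.0, 0.001, 0.0]
wrist_force: [-0.3, 0.9, -0.1]
width: 0.0875
```

```bash
python3 - <<'E'
from h import *
s=monitor.get_state(); print(s['t'],s['tcp_pos'],np.degrees(yaw_of(s)),s['qpos'].round(2))
p=viewer.capture('wrist'); save(p,'wrist6'); import pickle; pickle.dump(p,open('w6.pkl','wb'))
for t in ['tray','tray_1_mid','tray_1_card']:
    for d in spotter.place_of(t,p): print(t,np.round(d['centre'],3),round(d['confidence'],2))
E
```

```text
10.45 [ 0.42020451 -0.23794682  0.42770075] -89.88246318976233 [ 0.49  0.14 -0.11  1.97  0.02  1.03 -1.2 ]
tray [ 0.476 -0.179  0.003] 0.91
tray [ 0.49  -0.442  0.001] 0.88
tray [ 0.498 -0.298  0.001] 0.74
tray_1_mid [ 0.491 -0.441  0.025] 0.86
tray_1_card [ 0.575 -0.458  0.024] 0.94
```

View pics/wrist6.png

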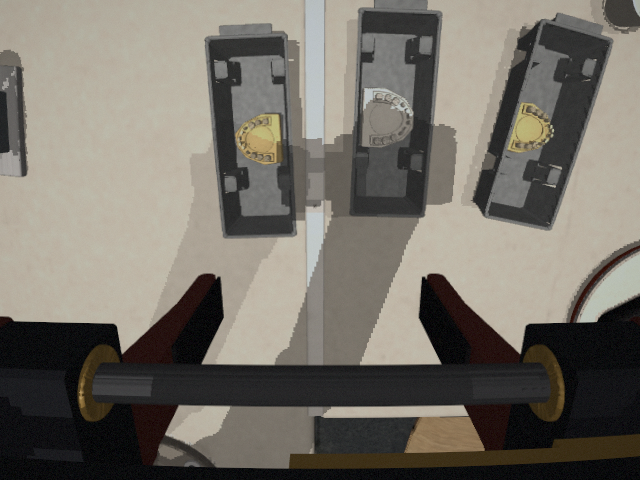

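```bash
python3 - <<'E'
from h import *
import pickle
p=pickle.load(open('w5.pkl','rb'))
z=np.array([[103,122],[108,290],[685,118],[682,288],[166,95],[617,94],[247,346],[545,346]],float)
w=unproj(p,(z+.5)/3.2+[180,65]-.5,0.022)[:,:2]
for r in w: print(r.round(4))
d=w[5]-w[4]; yaw=np.arctan2(d[1],d[0]); print('yaw',np.degrees(yaw), 'ends', [np.degrees(np.arctan2(*(w[i]-w[j])))*-1 for i,j in((0,1),(2,3))])
c,s_=np.cos(yaw),np.sin(yaw); ex=np.array([c,s_]); ey=np.array([-s_,c])
L=(w[0]+w[1])/2;Rr=(w[2]+w[3])/2; F=(w[4]+w[5])/2
print('span',(Rr-L)@ex, 'jaw gap',(F-(w[6]+w[7])/2)@ey)
sx=((L+Rr)/2)@ex; sy=F@ey-.031
print('seat',ex*sx+ey*sy)
zc=np.array([[56,61],[730,56],[84,441],[712,438]],float)
w=unproj(p,(zc+.5)/3.2+[180,65]-.5,0.010)[:,:2]; print(w.mean(0),w.round(4)); 
for i,j in((0,1),(2,3)): d=w[j]-w[i]; print(np.degrees(np.arctan2(d[1],d[0])),np.hypot(*d))
f=cv2.imread('pics/wrist6.png')
cv2.imwrite('pics/w6z.png',cv2.convertScaleAbs(cv2.resize(f[0:245,195:450],None,fx=3,fy=2.4,interpolation=cv2.INTER_CUBIC),alpha=1.5))
E
```

```text
[0.4691 0.2811]
[0.4615 0.2335]
[0.6358 0.2612]
[0.6311 0.2129]
[0.4885 0.286 ]
[0.6169 0.2701]
[0.5001 0.2117]
[0.5888 0.2006]
yaw -7.058512692545363 ends [np.float64(-8.995599275520277), np.float64(-5.603705956039507)]
span 0.16934405478080514 jaw gap 0.07234264734085562
seat [0.54936902 0.24721294]
[0.54707908 0.23239841] [[0.4553 0.301 ]
 [0.6526 0.2775]
 [0.4415 0.1873]
 [0.6389 0.1638]]
-6.784186381993918 0.19869113132628183
-6.785979771830127 0.19875793438740674
```

View pics/w6z.png

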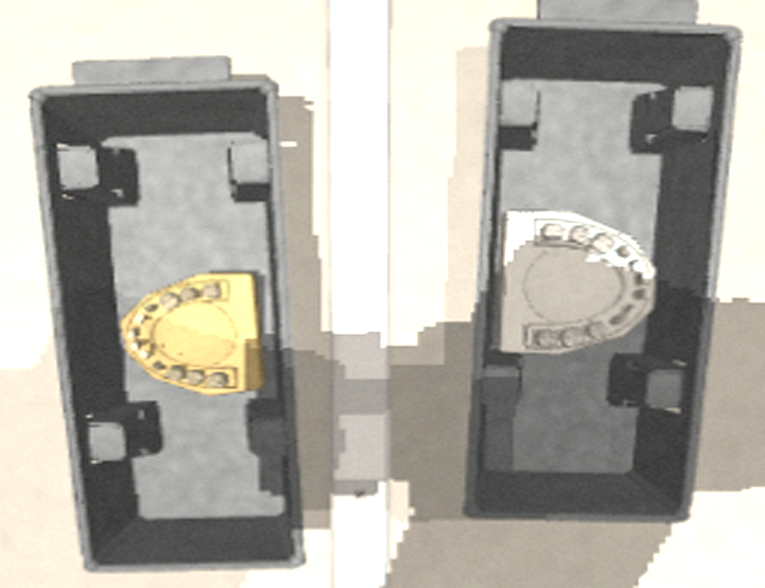

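```bash
cat >> h.py <<'E'
def fitrect(w,L=.176,W=.070):
    # order TL(+x,+y),TR(+x,-y),BR(-x,-y),BL(-x,+y)
    m=np.array([[L,W],[L,-W],[-L,-W],[-L,W]])/2; c=w.mean(0); a=w-c
    th=np.arctan2((m[:,0]*a[:,1]-m[:,1]*a[:,0]).sum(),(m*a).sum())
    Rm=np.array([[np.cos(th),-np.sin(th)],[np.sin(th),np.cos(th)]])
    print('centre',c.round(4),'yaw',np.degrees(th).round(2),'res',((w-c)-m@Rm.T).round(4).tolist()); return c,th
E
python3 - <<'E'
from h import *
import pickle
p=pickle.load(open('w6.pkl','rb'))
for z in ([[31,92],[274,79],[301,566],[86,570]],[[491,22],[741,30],[687,519],[466,515]]):
    w=unproj(p,(np.array(z,float)+.5)/[3,2.4]+[195,0]-.5,0.05)[:,:2]; fitrect(w)
f=cv2.imread('pics/wrist6.png')
cv2.imwrite('pics/w6zc.png',cv2.convertScaleAbs(cv2.resize(f[0:240,460:640],None,fx=3,fy=2.4,interpolation=cv2.INTER_CUBIC),alpha=1.5))
s=monitor.get_state()
E
```

```text
centre [ 0.4778 -0.1775] yaw 1.82 res [[-0.0018, -0.0013], [-0.0005, 0.001], [0.0009, 0.0015], [0.0014, -0.0013]]
centre [ 0.4978 -0.3004] yaw -1.29 res [[-0.0018, -0.0006], [-0.0016, 0.0006], [0.0018, 0.001], [0.0016, -0.001]]
```

```bash
python3 - <<'E'
from h import *
s=monitor.get_state()
plan(s,[(0.478,-0.1775,0.40,np.radians(-88.2)),(0.478,-0.1775,0.2035,np.radians(-88.2))])
E
```

```text
[[0.019, -0.02, 0.009, -0.01], [0.019, -0.02, 0.009, -0.009], [0.02, -0.019, 0.01, -0.01], [0.0, -0.0, 0.039, 0.0], [0.0, -0.0, 0.039, 0.0]]
[[0.0, -0.0, 0.039, 0.0], [0.0, -0.0, 0.04, 0.0], [0.0, -0.0, 0.039, 0.0], [0, 0, 0, 0], [0, 0, 0, 0]]
end [ 0.4778 -0.1779  0.2037] -88.18
```

step_arm([
  [0.019,-0.02,0.009,-0.01],
  [0.019,-0.02,0.009,-0.009],
  [0.02,-0.019,0.01,-0.01],
  [0.0,0,0.03,0.0],
  [0.0,0,0.03,0.0],
])

```text
t: 11.15
tcp_pos: [0.4787, -0.1774, 0.3393]
tcp_rot: [0.0, 1.0, 0.017, 0.001]
wrist_force: [0.2, 0.8, -0.3]
width: 0.0878
```

```bash
python3 - <<'E'
from h import *
s=monitor.get_state(); print(s['t'],s['tcp_pos'],np.degrees(yaw_of(s)))
p=viewer.capture('wrist'); save(p,'wrist7'); import pickle; pickle.dump(p,open('w7.pkl','wb'))
plan(s,[(0.478,-0.1775,0.2035,np.radians(-88.2))],.03)
E
```

```text
11.15 [ 0.47874568 -0.17737444  0.33929916] -88.0941121418959
[[-0.0, 0.0, 0.027, 0.0], [-0.0, 0.0, 0.027, 0.0], [-0.0, 0.0, 0.027, 0.001], [-0.0, 0.0, 0.027, 0.0], [-0.001, 0.0, 0.028, 0.001]]
end [ 0.4777 -0.1774  0.2033] -88.21
```

View pics/wrist7.png

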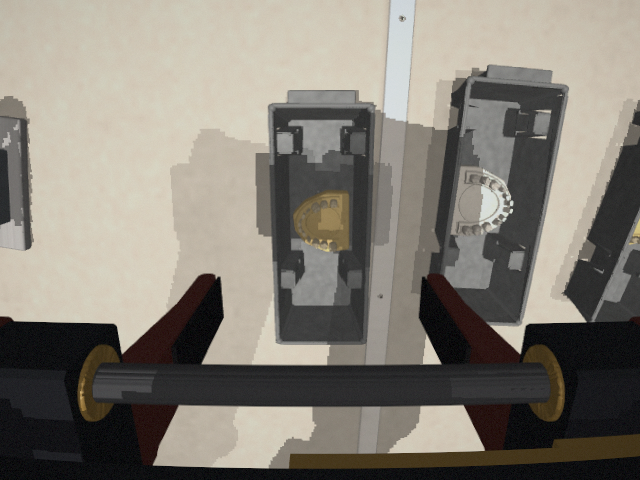

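```bash
python3 - <<'E'
from h import *
import pickle
p=pickle.load(open('w7.pkl','rb'))
fitrect(unproj(p,[[268,106],[375,104],[366,343],[276,344]],0.05)[:,:2])
E
```

```text
centre [ 0.4776 -0.1775] yaw 1.93 res [[-0.0018, -0.0007], [-0.0007, 0.0002], [0.0016, 0.0009], [0.0009, -0.0004]]
```

step_arm([
  [0,0,0.03,0],
  [0,0,0.03,0],
  [0,0,0.03,0],
  [0,0,0.03,0],
  [-0.001,0,0.016,0.001],
])

```text
t: 11.7
tcp_pos: [0.4764, -0.1784, 0.2022]
tcp_rot: [-0.0, 1.0, 0.015, -0.001]
wrist_force: [0.3, 0.2, -0.2]
width: 0.0878
```

step_arm([
  [0,0,0,0],
  [0,0,0,0],
  [0,0,0,0],
  [0,0,0,0],
  [0,0,0,0],
], claw=1, force=20)

```text
t: 12.2
tcp_pos: [0.4772, -0.1789, 0.2048]
tcp_rot: [0.0, 1.0, 0.014, 0.001]
wrist_force: [-0.7, 0.9, 5.9]
width: 0.0686
```

step_arm([
  [0,0,0,0],
  [0,0,0,0],
  [0,0,0,0],
  [0,0,-0.005,0],
  [0,0,-0.02,0],
])

```text
t: 12.7
tcp_pos: [0.4756, -0.1787, 0.2278]
tcp_rot: [-0.0, 1.0, 0.014, -0.002]
wrist_force: [-0.4, -0.2, -1.6]
width: 0.0688
```

step_arm([
  [0,0,-0.03,0],
  [0,0,-0.03,0],
  [0,0,-0.03,0],
  [0,0,-0.03,0],
  [0,0,0,0],
])

```text
t: 13.2
tcp_pos: [0.4777, -0.1793, 0.3527]
tcp_rot: [0.001, 1.0, 0.014, 0.003]
wrist_force: [1.0, -0.1, -0.8]
width: 0.0694
```

```bash
python3 - <<'E'
from h import *
s=monitor.get_state(); print(s['t'],s['tcp_pos'],np.degrees(yaw_of(s)),s['width'],s['wrist_force'],s['qpos'].round(2))
p=viewer.capture('wrist'); save(p,'wrist8'); import pickle; pickle.dump(p,open('w8.pkl','wb'))
p=viewer.capture('side'); save(p,'side8')
plan(s,[(0.48,-0.1,0.36,np.radians(-90)),(0.5494,0.2472,0.36,np.radians(-97))])
E
```

```text
13.2 [ 0.47765067 -0.17929924  0.35265797] -88.37945969653641 0.06936299037655037 [ 0.98729104 -0.1323008  -0.80962753] [ 0.38  0.27 -0.17  1.99  0.06  0.87 -1.36]
[[0.002, -0.04, -0.004, 0.014], [0.002, -0.039, -0.003, 0.014], [0.008, -0.039, -0.0, 0.014], [0.007, -0.039, -0.0, 0.014], [0.007, -0.039, -0.0, 0.013]]
[[0.006, -0.039, -0.0, 0.014], [0.006, -0.039, -0.0, 0.013], [0.005, -0.039, -0.0, 0.014], [0.004, -0.039, -0.0, 0.013], [0.004, -0.039, -0.0, 0.014]]
[[0.004, -0.038, -0.0, 0.013], [0, 0, 0, 0], [0, 0, 0, 0], [0, 0, 0, 0], [0, 0, 0, 0]]
end [0.5498 0.2467 0.3597] -96.97
```

View pics/wrist8.png

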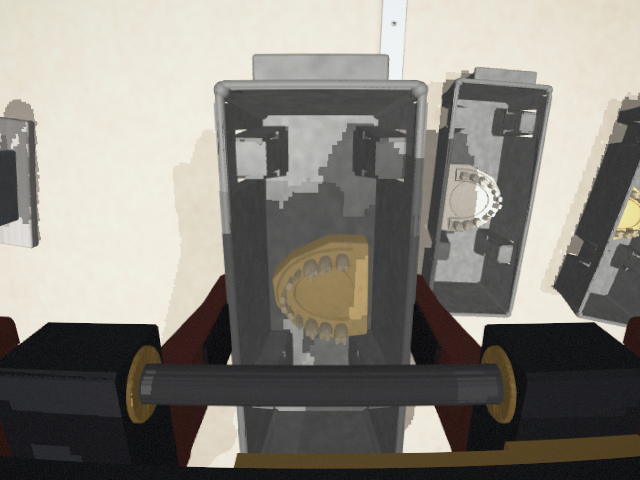

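View pics/side8.png

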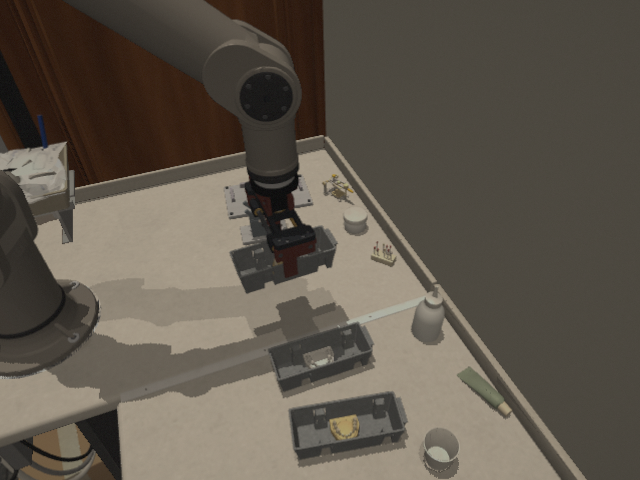

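```bash
python3 - <<'E'
from h import *
import pickle
p=pickle.load(open('w8.pkl','rb'))
f=p['frame'][70:130,200:440,::-1]; cv2.imwrite('pics/w8z.png',cv2.convertScaleAbs(cv2.resize(f,None,fx=3.3,fy=3.3,interpolation=cv2.INTER_CUBIC),alpha=1.2))
for z in np.arange(.18,.21,.003):
    w=unproj(p,[[215,90],[428,90],[320,80]],z); print(z.round(3),np.hypot(*(w[0]-w[1])[:2]).round(4),w[2].round(4), (w[0]+w[1])[:2]/2)
E
```

```text
0.18 0.0779 [ 0.5684 -0.1767  0.18  ] [ 0.56518823 -0.17734457]
0.183 0.0764 [ 0.5681 -0.1767  0.183 ] [ 0.56495355 -0.17733815]
0.186 0.0748 [ 0.5678 -0.1767  0.186 ] [ 0.56471888 -0.17733174]
0.189 0.0733 [ 0.5675 -0.1767  0.189 ] [ 0.5644842  -0.17732532]
0.192 0.0718 [ 0.5672 -0.1767  0.192 ] [ 0.56424953 -0.17731891]
0.195 0.0703 [ 0.5669 -0.1767  0.195 ] [ 0.56401486 -0.17731249]
0.198 0.0687 [ 0.5666 -0.1767  0.198 ] [ 0.56378018 -0.17730608]
0.201 0.0672 [ 0.5663 -0.1767  0.201 ] [ 0.56354551 -0.17729966]
0.204 0.0657 [ 0.566  -0.1767  0.204 ] [ 0.56331084 -0.17729325]
0.207 0.0642 [ 0.5657 -0.1767  0.207 ] [ 0.56307616 -0.17728683]
```

View pics/w8z.png

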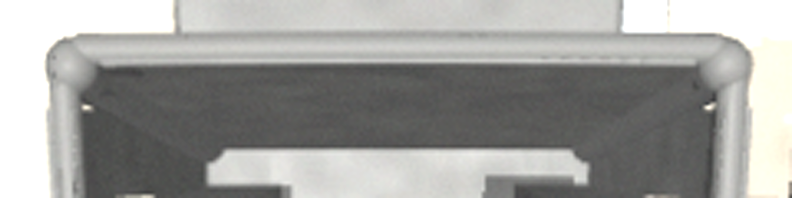

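step_arm([
  [0.002,-0.035,-0.004,0.014],
  [0.002,-0.039,-0.003,0.014],
  [0.008,-0.039,0,0.014],
  [0.007,-0.039,0,0.014],
  [0.007,-0.039,0,0.013],
], force=35)

```text
t: 13.8
tcp_pos: [0.5019, 0.0132, 0.3539]
tcp_rot: [0.0, 1.0, -0.021, -0.002]
wrist_force: [1.4, 0.0, -2.3]
width: 0.0688
```

step_arm([
  [0.006,-0.039,0,0.014],
  [0.006,-0.039,0,0.013],
  [0.005,-0.039,0,0.014],
  [0.004,-0.039,0,0.013],
  [0.004,-0.039,0,0.014],
])

```text
t: 14.3
tcp_pos: [0.5402, 0.2059, 0.3534]
tcp_rot: [0.001, 0.999, -0.054, -0.002]
wrist_force: [-0.2, 0.0, -1.3]
width: 0.0686
```

step_arm([
  [0.004,-0.038,0,0.013],
  [0,0,0,0],
  [0,0,0,0],
  [0,0,0,0],
  [0,0,0,0],
])

```text
t: 14.8
tcp_pos: [0.5488, 0.2404, 0.3549]
tcp_rot: [0.001, 0.998, -0.062, -0.001]
wrist_force: [0.2, -0.4, -1.4]
width: 0.0687
```

```bash
python3 - <<'E'
from h import *
s=monitor.get_state(); print(s['t'],s['tcp_pos'],np.degrees(yaw_of(s)),s['width'],s['wrist_force'],s['wrist_torque'],s['qpos'].round(2))
p=viewer.capture('wrist'); save(p,'wrist9')
import pickle; pickle.dump(p,open('w9.pkl','wb'))
plan(s,[(0.5481,0.2474,0.25,np.radians(-96.9)),(0.5481,0.2474,0.222,np.radians(-96.9))],.03)
E
```

```text
14.8 [0.54878608 0.2403936  0.35494526] -97.0681626896443 0.06870949222647214 [ 0.22927772 -0.41333294 -1.38106936] [0.06143637 0.0253415  0.05366662] [-0.28  0.42 -0.31  1.77  0.15  0.97 -2.34]
[[-0.0, -0.002, 0.026, -0.001], [-0.001, -0.002, 0.026, -0.001], [-0.0, -0.001, 0.026, -0.0], [-0.001, -0.002, 0.027, -0.001], [0.0, 0.0, 0.028, 0.0]]
end [0.5477 0.2476 0.2219] -96.9
```

View pics/wrist9.png

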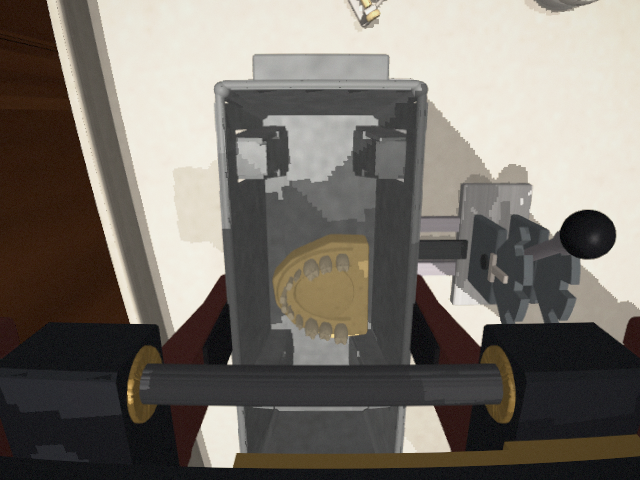

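The tray is held square and unmoved in the hand. The knob, at (588,235), is clear of the gripper. I'll lower the tray.

step_arm([
  [0,-0.002,0.026,-0.001],
  [0,-0.002,0.026,-0.001],
  [0,-0.001,0.026,0],
  [-0.001,-0.002,0.027,-0.001],
  [0,0,0,0],
])

```text
t: 15.35
tcp_pos: [0.5472, 0.2477, 0.2474]
tcp_rot: [0.002, 0.998, -0.059, -0.003]
wrist_force: [-1.1, 0.3, -2.1]
width: 0.0686
```

```bash
python3 - <<'E'
from h import *
s=monitor.get_state(); print(s['t'],s['tcp_pos'],np.degrees(yaw_of(s)),s['width'],s['wrist_force'])
for n in ['wrist','side']:
    p=viewer.capture(n); save(p,n+'10')
plan(s,[(0.5481,0.2474,0.222,np.radians(-96.9))],.01)
E
python3 -c "
import cv2;f=cv2.imread('pics/side10.png')[140:270,190:390];cv2.imwrite('pics/side10z.png',cv2.convertScaleAbs(cv2.resize(f,None,fx=4,fy=4),alpha=1.5))"
```

```text
15.35 [0.54722342 0.2476957  0.24739019] -96.80832426335226 0.0686489742737076 [-1.07461517  0.32108029 -2.11103155]
[[0.0, 0.0, 0.008, 0.001], [0.0, 0.0, 0.009, 0.0], [0.001, 0.0, 0.008, 0.001], [0, 0, 0, 0], [0, 0, 0, 0]]
end [0.5482 0.2476 0.2224] -96.92
```

View pics/side10z.png

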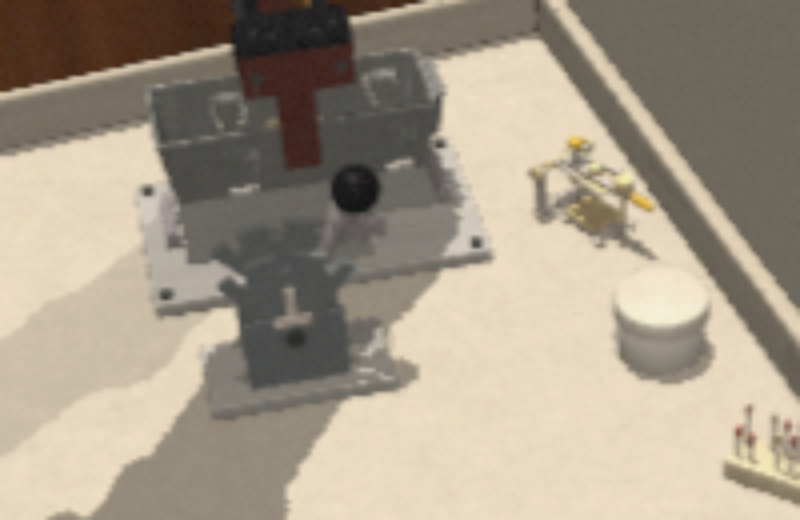

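Looks good, so I'll lower onto the seat in small steps.

step_arm([
  [0,0,0.008,0.001],
  [0,0,0.008,0],
  [0.001,0,0.008,0.001],
  [0,0,0.001,0],
  [0,0,0,0],
])

```text
t: 15.95
tcp_pos: [0.5495, 0.249, 0.2253]
tcp_rot: [0.0, 0.998, -0.06, -0.0]
wrist_force: [0.0, 0.8, -1.6]
width: 0.0694
```

step_arm([
  [0,0,0.001,0],
  [0,0,0.001,0],
  [0,0,0.001,0],
  [0,0,0.001,0],
  [0,0,0,0],
])

```text
t: 16.45
tcp_pos: [0.5496, 0.249, 0.2216]
tcp_rot: [0.0, 0.998, -0.06, -0.0]
wrist_force: [-0.6, 0.4, -1.4]
width: 0.0688
```

step_arm([
  [-0.001,0.0015,0.001,0],
  [0,0,0.001,0],
  [0,0,0.001,0],
  [0,0,0.001,0],
  [0,0,0,0],
])

```text
t: 16.95
tcp_pos: [0.5484, 0.2477, 0.2175]
tcp_rot: [0.0, 0.998, -0.06, -0.0]
wrist_force: [-0.8, -0.0, -1.9]
width: 0.0691
```

step_arm([
  [0,0,0.001,0],
  [0,0,0.001,0],
  [0,0,0.001,0],
  [0,0,0,0],
  [0,0,0,0],
])

```text
t: 17.45
tcp_pos: [0.5484, 0.2478, 0.2149]
tcp_rot: [-0.0, 0.998, -0.06, 0.0]
wrist_force: [-1.0, -0.9, 2.4]
width: 0.0686
```

step_arm([
  [0,0,0.001,0],
  [0,0,0,0],
  [0,0,0,0],
  [0,0,0,0],
  [0,0,0,0],
])

```text
t: 17.95
tcp_pos: [0.5484, 0.2479, 0.2148]
tcp_rot: [0.0, 0.998, -0.06, 0.0]
wrist_force: [-3.3, -2.2, 11.1]
width: 0.0687
```

```bash
python3 - <<'E'
from h import *
s=monitor.get_state(); print(s['t'],s['tcp_pos'],np.degrees(yaw_of(s)),s['width'],s['wrist_force'])
for n in ['wrist','side']:
    p=viewer.capture(n); save(p,n+'11')
f=p['frame'][140:270,190:390,::-1];cv2.imwrite('pics/side11z.png',cv2.convertScaleAbs(cv2.resize(f,None,fx=4,fy=4),alpha=1.5)) 
E
```

```text
17.95 [0.54843033 0.24787094 0.21482327] -96.8817984265649 0.06867770708563291 [-3.25747716 -2.19160227 11.0748141 ]
```

View pics/side11z.png

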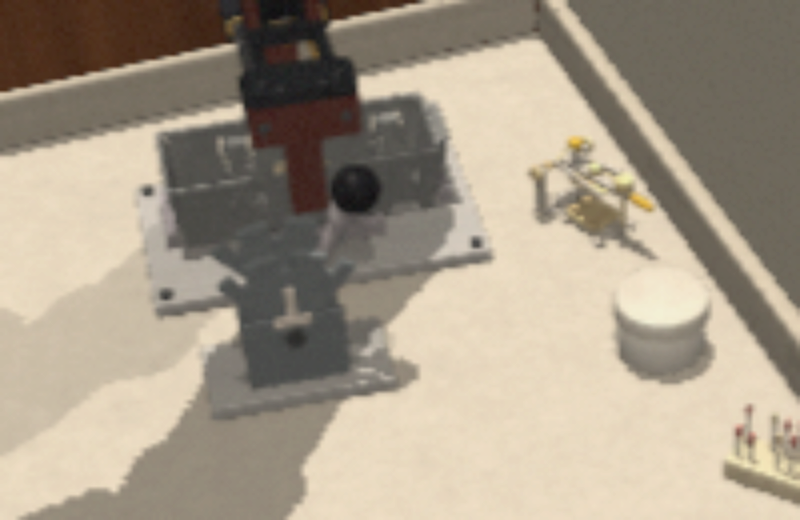

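View pics/wrist11.png

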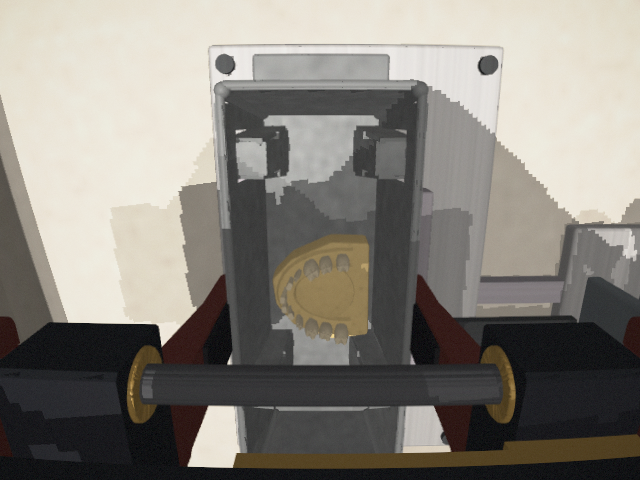

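Contact came at TCP z 0.215, which puts the grip 41.7 mm up on the tray, so it is standing on the seat floor. I'll release and rise.

step_arm([
  [0,0,-0.001,0],
  [0,0,0,0],
  [0,0,0,0],
  [0,0,0,0],
  [0,0,0,0],
], claw=-1)

```text
t: 18.55
tcp_pos: [0.5485, 0.2477, 0.2145]
tcp_rot: [0.0, 0.998, -0.06, -0.0]
wrist_force: [-0.7, -0.2, -0.1]
width: 0.0882
```

step_arm([
  [0,0,-0.01,0],
  [0,0,-0.03,0],
  [0,0,-0.03,0],
  [0,0,-0.04,0],
  [0,0,-0.04,0],
])

```text
t: 19.05
tcp_pos: [0.5481, 0.2476, 0.3666]
tcp_rot: [0.0, 0.998, -0.06, -0.0]
wrist_force: [1.3, -0.4, 0.7]
width: 0.0878
```

step_arm([
  [-0.04,0,-0.02,0],
  [-0.04,0,0,0],
  [0,0,0,0],
  [0,0,0,0],
  [0,0,0,0],
])

```text
t: 19.55
tcp_pos: [0.4699, 0.2569, 0.3849]
tcp_rot: [-0.0, 0.998, -0.061, 0.0]
wrist_force: [-0.1, 0.5, -0.2]
width: 0.088
```

```bash
python3 - <<'E'
from h import *
s=monitor.get_state(); print(s['t'],s['tcp_pos'],np.degrees(yaw_of(s)),s['width'],s['wrist_force'])
p=viewer.capture('wrist'); save(p,'wrist12')
import pickle; pickle.dump(p,open('w12.pkl','wb'))
print([ (t,[(np.round(d['centre'],3),round(d['confidence'],2)) for d in spotter.place_of(t,p)]) for t in('tray','tray_1_card','lever_knob')])
f=p['frame'][:,:,::-1][40:330,180:460];cv2.imwrite('pics/w12z.png',cv2.convertScaleAbs(cv2.resize(f,None,fx=2.5,fy=2),alpha=1.1))
p=viewer.capture('top'); save(p,'top12')
print([ (t,[(np.round(d['centre'],3),round(d['confidence'],2)) for d in spotter.place_of(t,p)]) for t in('tray','tray_1_card')])
E
```

```text
19.55 [0.46991083 0.25693491 0.38494305] -96.94622796764153 0.08800641127221925 [-0.07043042  0.53697019 -0.15034723]
[('tray', [(array([0.55 , 0.244, 0.011]), 0.82)]), ('tray_1_card', [(array([0.548, 0.249, 0.01 ]), 0.34)]), ('lever_knob', [(array([0.547, 0.092, 0.124]), 0.83)])]
[('tray', [(array([0.551, 0.249, 0.008]), 0.81), (array([0.633, 0.239, 0.041]), 0.66), (array([ 0.488, -0.439, -0.003]), 0.62), (array([ 0.499, -0.302,  0.001]), 0.57)]), ('tray_1_card', [(array([ 0.573, -0.458,  0.024]), 0.77)])]
```

View pics/w12z.png

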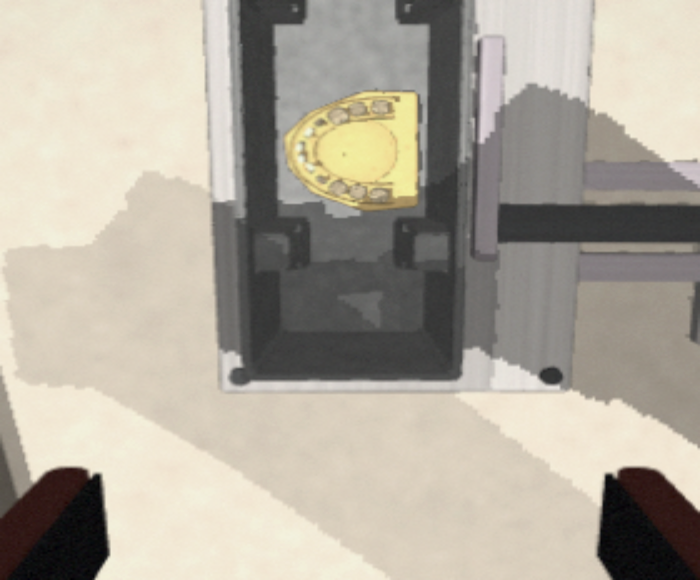

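```bash
python3 -c "
import cv2
f=cv2.imread('pics/wrist12.png')[0:240,240:420];cv2.imwrite('pics/w12y.png',cv2.convertScaleAbs(cv2.resize(f,None,fx=4,fy=2.5,interpolation=cv2.INTER_CUBIC),alpha=1.3))"
```

```text
(no output)
```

View pics/w12y.png

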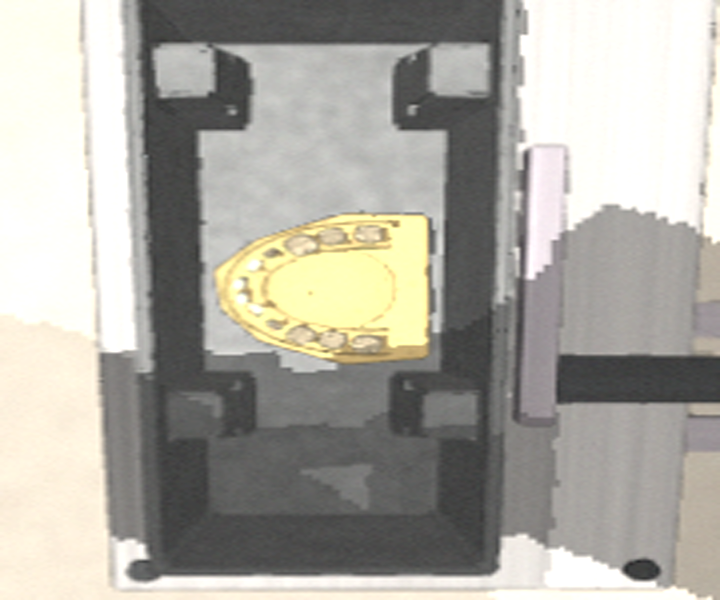

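```bash
python3 - <<'E'
from h import *
import pickle
p=pickle.load(open('w12.pkl','rb'))
w=unproj(p,(np.array([[154,573],[498,573]])+.5)/[4,2.5]+[240,0]-.5,0.06)[:,:2]
print(w, np.hypot(*(w[0]-w[1]))); m=w.mean(0); a=np.radians(-6.9); ex=np.array([np.cos(a),np.sin(a)]); print(m+.088*ex)
d=w[0]-w[1]; print(np.degrees(np.arctan2(d[1],d[0]))-90)
s=monitor.get_state()
plan(s,[(0.43,-0.05,0.42,np.radians(-93)),(0.43,-0.30,0.42,np.radians(-90))])
E
```

```text
[[0.46672305 0.29151682]
 [0.45850278 0.22410837]] 0.06790781387983846
[0.54997556 0.24724055]
-6.952723406490961
[[-0.0, 0.039, -0.004, -0.009], [-0.001, 0.039, -0.005, -0.008], [-0.001, 0.039, -0.004, -0.009], [-0.001, 0.039, -0.005, -0.008], [-0.002, 0.038, -0.004, -0.009]]
[[-0.002, 0.039, -0.005, -0.008], [-0.002, 0.038, -0.004, -0.009], [-0.002, 0.038, -0.005, -0.008], [0.002, 0.036, 0.0, -0.008], [0.002, 0.036, 0.0, -0.007]]
[[0.001, 0.036, 0.0, -0.008], [0.001, 0.036, 0.0, -0.007], [0.001, 0.035, 0.0, -0.008], [0.0, 0.036, 0.0, -0.007], [0.0, 0.035, 0.0, -0.008]]
end [ 0.4299 -0.2997  0.4204] -89.98
```

Tray 1 is seated at (0.550, 0.247), yaw −6.95°, in line with the seat. Now tray B.

step_arm([
  [0,0.039,-0.004,-0.009],
  [-0.001,0.039,-0.005,-0.008],
  [-0.001,0.039,-0.004,-0.009],
  [-0.001,0.039,-0.005,-0.008],
  [-0.002,0.038,-0.004,-0.009],
])

```text
t: 20.4
tcp_pos: [0.4438, 0.0632, 0.407]
tcp_rot: [-0.0, 0.999, -0.039, 0.0]
wrist_force: [0.7, -0.3, 0.7]
width: 0.0879
```

step_arm([
  [-0.002,0.039,-0.005,-0.008],
  [-0.002,0.038,-0.004,-0.009],
  [-0.002,0.038,-0.005,-0.008],
  [0.002,0.036,0,-0.008],
  [0.002,0.036,0,-0.007],
])

```text
t: 20.9
tcp_pos: [0.4304, -0.1232, 0.421]
tcp_rot: [0.0, 1.0, -0.019, 0.0]
wrist_force: [-0.3, 0.2, 0.0]
width: 0.088
```

step_arm([
  [0.001,0.036,0,-0.008],
  [0.001,0.036,0,-0.007],
  [0.001,0.035,0,-0.008],
  [0,0.036,0,-0.007],
  [0,0.035,0,-0.008],
])

```text
t: 21.4
tcp_pos: [0.4296, -0.3012, 0.4206]
tcp_rot: [0.0, 1.0, 0.0, -0.0]
wrist_force: [0.3, 0.5, 0.6]
width: 0.0877
```

```bash
python3 - <<'E'
from h import *
s=monitor.get_state(); print(s['t'],s['tcp_pos'],np.degrees(yaw_of(s)))
p=viewer.capture('wrist'); save(p,'wrist13')
import pickle; pickle.dump(p,open('w13.pkl','wb'))
print([ (t,[(np.round(d['centre'],3),round(d['confidence'],2)) for d in spotter.place_of(t,p)]) for t in('tray','tray_1_card')])
f=p['frame'][:,:,::-1][0:240];cv2.imwrite('pics/w13z.png',cv2.convertScaleAbs(cv2.resize(f[:,260:520],None,fx=3,fy=2.4,interpolation=cv2.INTER_CUBIC),alpha=1.3))
E
```

```text
21.4 [ 0.42957746 -0.30122565  0.42063005] -89.94412872883589
[('tray', [(array([ 0.497, -0.298, -0.002]), 0.68), (array([ 0.488, -0.441, -0.   ]), 0.62)]), ('tray_1_card', [(array([ 0.576, -0.459,  0.025]), 0.73)])]
```

View pics/w13z.png

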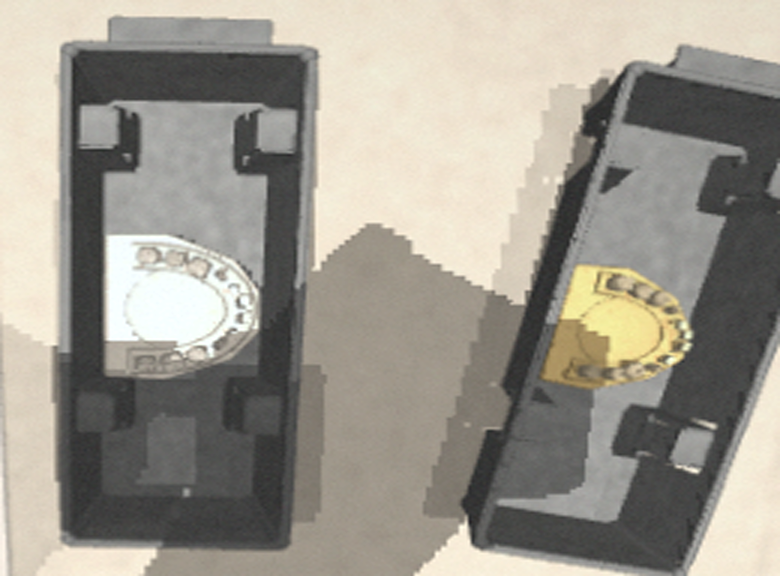

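```bash
python3 - <<'E'
from h import *
import pickle
p=pickle.load(open('w13.pkl','rb'))
c,th=fitrect(unproj(p,(np.array([[62,45],[318,49],[290,548],[62,544]],float)+.5)/[3,2.4]+[260,0]-.5,0.05)[:,:2])
s=monitor.get_state()
plan(s,[(c[0],c[1],0.34,th-np.pi/2)],.03)
E
```

```text
centre [ 0.4978 -0.3008] yaw -1.25 res [[-0.0015, -0.0007], [-0.0011, 0.0007], [0.0013, 0.0005], [0.0013, -0.0005]]
[[0.017, -0.0, 0.02, 0.005], [0.017, -0.0, 0.02, 0.004], [0.017, -0.001, 0.02, 0.005], [0.018, -0.001, 0.02, 0.004], [0, 0, 0, 0]]
end [ 0.4982 -0.3005  0.3404] -91.24
```

step_arm([
  [0.017,0,0.02,0.005],
  [0.017,0,0.02,0.004],
  [0.017,-0.001,0.02,0.005],
  [0.0175,0,0.02,0.004],
  [0,0,0,0],
])

```text
t: 22.05
tcp_pos: [0.4997, -0.2965, 0.3379]
tcp_rot: [-0.001, 1.0, -0.007, -0.002]
wrist_force: [-0.1, 0.6, 0.3]
width: 0.0877
```

```bash
python3 - <<'E'
from h import *
s=monitor.get_state(); print(s['t'],s['tcp_pos'],np.degrees(yaw_of(s)))
p=viewer.capture('wrist'); save(p,'wrist14')
import pickle; pickle.dump(p,open('w14.pkl','wb'))
f=p['frame'][:,:,::-1][80:360];cv2.imwrite('pics/w14z.png',cv2.convertScaleAbs(cv2.resize(f[:,240:400],None,fx=4,fy=2.1,interpolation=cv2.INTER_CUBIC),alpha=1.3))
E
```

```text
22.05 [ 0.49971689 -0.29646029  0.33793123] -90.76549115677099
```

View pics/w14z.png

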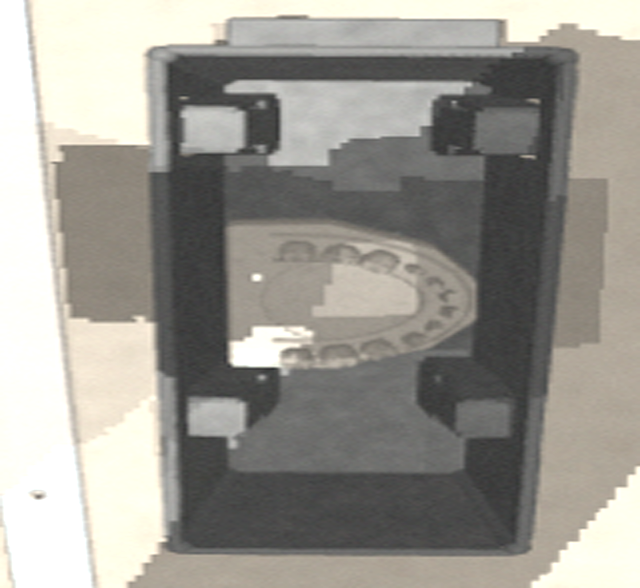

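```bash
python3 - <<'E'
from h import *
import pickle
p=pickle.load(open('w14.pkl','rb'))
c,th=fitrect(unproj(p,(np.array([[150,49],[577,51],[530,552],[168,549]],float)+.5)/[4,2.1]+[240,80]-.5,0.05)[:,:2])
s=monitor.get_state(); print(s['tcp_pos'])
plan(s,[(c[0],c[1],0.2035,th-np.pi/2)],.028)
E
```

```text
centre [ 0.4984 -0.3008] yaw -1.32 res [[-0.0019, -0.0007], [-0.0017, 0.0009], [0.0016, 0.0005], [0.002, -0.0007]]
[ 0.49886065 -0.29729663  0.3393781 ]
[[-0.0, 0.001, 0.027, 0.002], [-0.0, 0.001, 0.027, 0.002], [-0.0, 0.001, 0.027, 0.002], [-0.0, 0.0, 0.027, 0.001], [-0.0, 0.001, 0.028, 0.002]]
end [ 0.4988 -0.3013  0.2034] -91.34
```

step_arm([
  [0,0,0.025,0],
  [0,0,0.025,0],
  [0,0,0.015,0],
  [0,0,0,0],
  [0,0,0,0],
])

```text
t: 22.6
tcp_pos: [0.4983, -0.2992, 0.2766]
tcp_rot: [0.0, 1.0, -0.009, 0.0]
wrist_force: [0.3, -0.1, 0.2]
width: 0.0874
```

step_arm([
  [0,0,0,0],
  [0,0,0,0],
  [0,0,0,0],
  [0,0,0,0],
  [0,0,0,0],
])

```text
t: 23.1
tcp_pos: [0.4983, -0.2991, 0.2759]
tcp_rot: [0.0, 1.0, -0.009, 0.0]
wrist_force: [0.2, -0.2, 0.1]
width: 0.088
```

```bash
python3 - <<'E'
from h import *
s=monitor.get_state(); print(s['tcp_pos'])
plan(s,[(.498,-.3008,0.2035,np.radians(-91.3))],.02)
E
```

```text
[ 0.49827289 -0.29908434  0.27586579]
[[-0.0, 0.0, 0.018, 0.001], [-0.0, 0.001, 0.018, 0.001], [-0.0, 0.0, 0.018, 0.002], [-0.0, 0.001, 0.018, 0.001], [0, 0, 0, 0]]
end [ 0.4982 -0.3011  0.2039] -91.28
```

step_arm([
  [0,0.001,0.018,0.001],
  [0,0.0005,0.018,0.001],
  [0,0,0.018,0.002],
  [0,0,0.018,0.001],
  [0,0,0,0],
])

```text
t: 23.6
tcp_pos: [0.4973, -0.3, 0.2016]
tcp_rot: [-0.001, 1.0, -0.011, -0.002]
wrist_force: [-0.7, 0.6, -0.7]
width: 0.0876
```

step_arm([
  [0,0,0,0],
  [0,0,0,0],
  [0,0,0,0],
  [0,0,0,0],
  [0,0,0,0],
], claw=1, force=35)

```text
t: 24.1
tcp_pos: [0.4986, -0.3008, 0.2047]
tcp_rot: [0.0, 1.0, -0.011, 0.001]
wrist_force: [-1.6, 0.0, 6.0]
width: 0.0684
```

step_arm([
  [0,0,0,0],
  [0,0,0,0],
  [0,0,0,0],
  [0,0,-0.005,0],
  [0,0,-0.02,0],
])

```text
t: 24.6
tcp_pos: [0.4971, -0.2999, 0.2272]
tcp_rot: [-0.001, 1.0, -0.011, -0.002]
wrist_force: [-0.0, 0.6, -1.5]
width: 0.0687
```

step_arm([
  [0,0,-0.03,0],
  [0,0,-0.03,0],
  [0,0,-0.04,0],
  [0,0,-0.04,0],
  [0,0,0,0],
])

```text
t: 25.1
tcp_pos: [0.4994, -0.3014, 0.3744]
tcp_rot: [0.002, 1.0, -0.011, 0.004]
wrist_force: [0.5, 0.2, -2.1]
width: 0.0685
```

```bash
python3 - <<'E'
from h import *
s=monitor.get_state(); print(s['t'],s['tcp_pos'],np.degrees(yaw_of(s)),s['width'],s['wrist_force'],s['qpos'].round(2))
p=viewer.capture('wrist'); save(p,'wrist15')
import pickle; pickle.dump(p,open('w15.pkl','wb'))
plan(s,[(0.51,-0.1,0.38,np.radians(-30)),(0.52,0.15,0.38,np.radians(60)),(0.5494,0.2472,0.38,np.radians(83.05))],0.04,.14)
f=p['frame'][:,:,::-1][60:120,190:450];cv2.imwrite('pics/w15z.png',cv2.convertScaleAbs(cv2.resize(f,None,fx=3,fy=3,interpolation=cv2.INTER_CUBIC),alpha=1.3))
q=pickle.load(open('w8.pkl','rb'))
f=q['frame'][:,:,::-1][60:120,190:450];cv2.imwrite('pics/w8y.png',cv2.convertScaleAbs(cv2.resize(f,None,fx=3,fy=3,interpolation=cv2.INTER_CUBIC),alpha=1.3))
E
```

```text
25.1 [ 0.49941953 -0.30140975  0.37435598] -91.29588884106495 0.06850889169415374 [ 0.48220362  0.15375401 -2.0570786 ] [ 0.39  0.36  0.05  1.82 -0.02  0.96 -1.14]
[[0.001, -0.025, -0.001, -0.134], [0.004, -0.025, -0.001, -0.134], [0.007, -0.024, -0.001, -0.134], [0.011, -0.023, -0.001, -0.134], [0.013, -0.021, -0.0, -0.133]]
[[0.016, -0.019, -0.001, -0.134], [0.019, -0.017, -0.0, -0.133], [0.021, -0.015, -0.001, -0.134], [0.018, -0.01, 0.0, -0.131], [0.02, -0.007, 0.0, -0.131]]
[[0.02, -0.005, 0.0, -0.131], [0.021, -0.002, 0.0, -0.131], [0.021, 0.001, 0.0, -0.131], [0.02, 0.004, 0.0, -0.131], [0.02, 0.006, 0.0, -0.131]]
[[0.019, 0.009, 0.0, -0.131], [0.018, 0.011, 0.0, -0.131], [0.016, 0.014, 0.0, -0.131], [0.014, 0.015, 0.0, -0.13], [0.012, 0.017, 0.0, -0.131]]
[[0.008, 0.033, 0.0, -0.134], [0.003, 0.034, 0.0, -0.134], [-0.002, 0.033, 0.0, -0.134], [0, 0, 0, 0], [0, 0, 0, 0]]
end [0.5495 0.2469 0.3804] 83.06
```

View pics/wrist15.png

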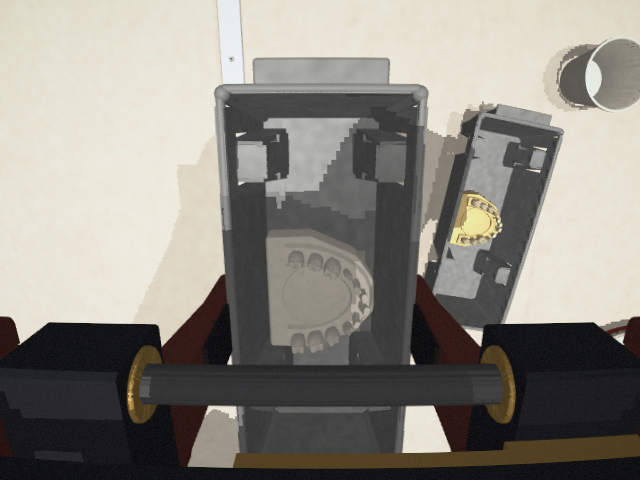

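View pics/w15z.png

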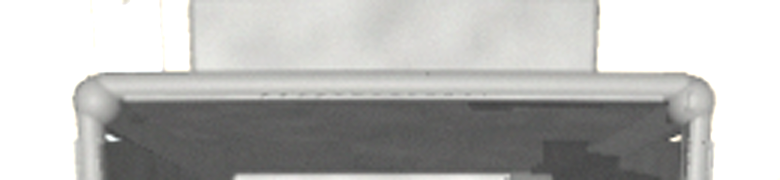

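View pics/w8y.png

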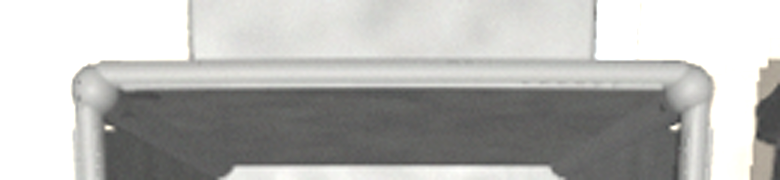

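Tray B is held square. Its end edge sits 3.7 px lower than tray A's did, so it is about 1.2 mm further back in the hand. I'll carry it across and turn it 174°.

step_arm([
  [0.001,-0.025,-0.001,-0.134],
  [0.004,-0.025,-0.001,-0.134],
  [0.007,-0.024,-0.001,-0.134],
  [0.011,-0.023,-0.001,-0.134],
  [0.013,-0.021,0,-0.133],
])

```text
t: 25.65
tcp_pos: [0.5038, -0.1739, 0.3708]
tcp_rot: [-0.001, 0.947, 0.321, -0.001]
wrist_force: [1.3, 1.2, -1.5]
width: 0.0686
```

step_arm([
  [0.016,-0.019,-0.001,-0.134],
  [0.019,-0.017,0,-0.133],
  [0.021,-0.015,-0.001,-0.134],
  [0.018,-0.01,0,-0.131],
  [0.02,-0.007,0,-0.131],
])

```text
t: 26.15
tcp_pos: [0.5089, -0.0564, 0.3727]
tcp_rot: [-0.001, 0.791, 0.611, -0.001]
wrist_force: [-0.2, -1.1, -2.9]
width: 0.0686
```

step_arm([
  [0.02,-0.005,0,-0.131],
  [0.021,-0.002,0,-0.131],
  [0.021,0.001,0,-0.131],
  [0.02,0.004,0,-0.131],
  [0.02,0.006,0,-0.131],
])

```text
t: 26.65
tcp_pos: [0.513, 0.0471, 0.3727]
tcp_rot: [-0.001, 0.553, 0.833, -0.001]
wrist_force: [0.2, -0.1, -2.5]
width: 0.0686
```

step_arm([
  [0.019,0.009,0,-0.131],
  [0.018,0.011,0,-0.131],
  [0.016,0.014,0,-0.131],
  [0.014,0.015,0,-0.13],
  [0.012,0.017,0,-0.131],
])

```text
t: 27.15
tcp_pos: [0.5174, 0.1515, 0.3727]
tcp_rot: [-0.002, 0.256, 0.967, -0.001]
wrist_force: [1.0, -0.1, -2.4]
width: 0.0688
```

step_arm([
  [0.008,0.033,0,-0.134],
  [0.003,0.034,0,-0.134],
  [-0.002,0.033,0,-0.134],
  [0,0,0,0],
  [0,0,0,0],
])

```text
t: 27.65
tcp_pos: [0.5475, 0.2479, 0.3726]
tcp_rot: [-0.002, 0.06, 0.998, -0.001]
wrist_force: [-0.6, 0.0, -2.6]
width: 0.0685
```

```bash
python3 - <<'E'
from h import *
s=monitor.get_state(); print(s['t'],s['tcp_pos'],np.degrees(yaw_of(s)),s['width'],s['wrist_force'],s['qpos'].round(2))
p=viewer.capture('wrist'); save(p,'wrist16')
import pickle; pickle.dump(p,open('w16.pkl','wb'))
s=monitor.get_state(); print(s['tcp_pos'])
plan(s,[(0.5498,0.2474,0.275,np.radians(83.05))],0.03,.14)
E
```

```text
27.65 [0.54746514 0.24788269 0.372593  ] 83.10829955650647 0.06849208057396486 [-0.63333554  0.01907018 -2.58043032] [-0.01  0.48 -0.69  1.73  0.34  1.06  0.63]
[0.54766388 0.24688267 0.37285222]
[[-0.001, 0.0, 0.024, -0.0], [-0.0, 0.0, 0.025, -0.0], [-0.001, 0.0, 0.024, -0.0], [-0.0, 0.001, 0.025, -0.001], [0, 0, 0, 0]]
end [0.5498 0.2476 0.2749] 83.07
```

View pics/wrist16.png

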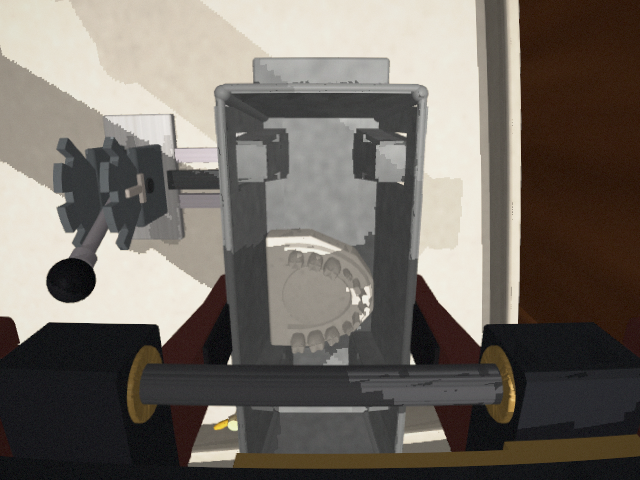

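step_arm([
  [-0.001,0,0.024,0],
  [0,0,0.025,0],
  [-0.001,0,0.024,0],
  [0,0,0.02,0],
  [0,0,0,0],
])

```text
t: 28.2
tcp_pos: [0.5491, 0.2449, 0.2784]
tcp_rot: [-0.003, 0.062, 0.998, -0.002]
wrist_force: [-0.7, -1.3, -2.0]
width: 0.0687
```

step_arm([
  [0,0,0,0],
  [0,0,0,0],
  [0,0,0,0],
  [0,0,0,0],
  [0,0,0,0],
])

```text
t: 28.7
tcp_pos: [0.5502, 0.2476, 0.2822]
tcp_rot: [0.0, 0.06, 0.998, 0.0]
wrist_force: [-0.4, -0.9, -1.5]
width: 0.0691
```

```bash
python3 - <<'E'
from h import *
s=monitor.get_state(); print(s['t'],s['tcp_pos'],np.degrees(yaw_of(s)),s['width'],s['wrist_force'])
p=viewer.capture('wrist'); save(p,'wrist17')
p=viewer.capture('side'); 
f=p['frame'][120:270,190:390,::-1];cv2.imwrite('pics/side17z.png',cv2.convertScaleAbs(cv2.resize(f,None,fx=4,fy=4),alpha=1.5)) 
plan(s,[(0.5498,0.2474,0.266,np.radians(83.05))],0.01,.14)
E
```

```text
28.7 [0.55022309 0.24758141 0.28221257] 83.07488109560903 0.06908697879661396 [-0.36884935 -0.87900891 -1.53679391]
[[0.0, -0.0, 0.008, 0.0], [0.0, -0.0, 0.008, 0.0], [0, 0, 0, 0], [0, 0, 0, 0], [0, 0, 0, 0]]
end [0.5502 0.2476 0.2662] 83.07
```

View pics/side17z.png

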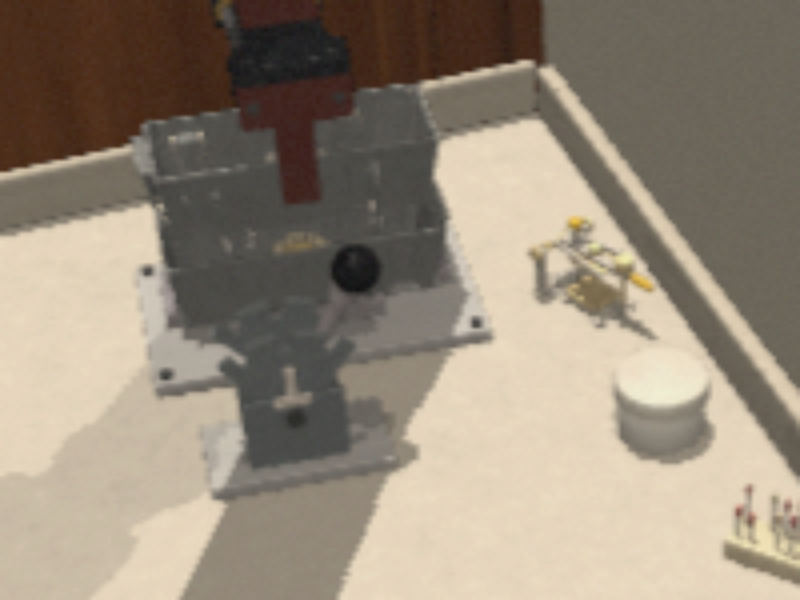

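View pics/wrist17.png

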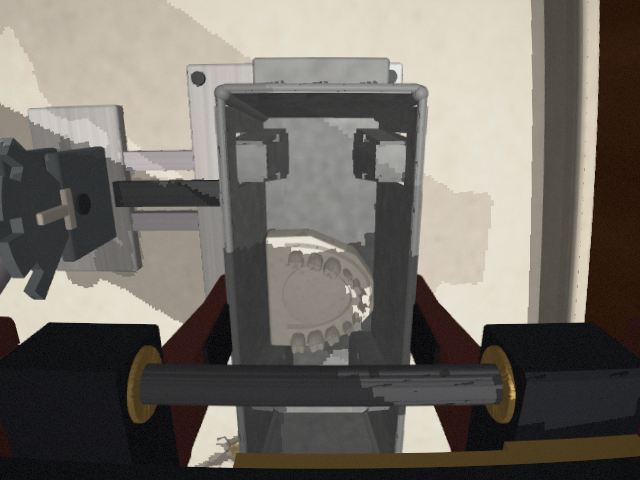

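step_arm([
  [0,0,0.007,0],
  [0,0,0.007,0],
  [0,0,0.004,0],
  [0,0,0.002,0],
  [0,0,0,0],
])

```text
t: 29.3
tcp_pos: [0.55, 0.2475, 0.2611]
tcp_rot: [-0.0, 0.06, 0.998, -0.0]
wrist_force: [0.1, -0.0, -1.8]
width: 0.0685
```

step_arm([
  [0,0,0.001,0],
  [0,0,0.001,0],
  [0,0,0.001,0],
  [0,0,0.001,0],
  [0,0,0,0],
])

```text
t: 29.8
tcp_pos: [0.5501, 0.2475, 0.2576]
tcp_rot: [-0.0, 0.06, 0.998, -0.0]
wrist_force: [-0.5, 0.0, -1.7]
width: 0.0688
```

step_arm([
  [0,0,0.001,0],
  [0,0,0.001,0],
  [0,0,0.001,0],
  [0,0,0,0],
  [0,0,0,0],
])

```text
t: 30.3
tcp_pos: [0.5502, 0.2475, 0.2548]
tcp_rot: [0.0, 0.06, 0.998, -0.0]
wrist_force: [-0.4, -0.3, 0.6]
width: 0.0683
```

step_arm([
  [0,0,0.001,0],
  [0,0,0,0],
  [0,0,0,0],
  [0,0,0,0],
  [0,0,0,0],
])

```text
t: 30.8
tcp_pos: [0.5501, 0.2476, 0.2547]
tcp_rot: [0.0, 0.06, 0.998, -0.0]
wrist_force: [-3.3, -1.4, 8.7]
width: 0.0688
```

Contact came at 0.2548, exactly 40 mm above the first tray, so this one is on the lugs. I'll release it.

step_arm([
  [0,0,-0.001,0],
  [0,0,0,0],
  [0,0,0,0],
  [0,0,0,0],
  [0,0,0,0],
], claw=-1)

```text
t: 31.3
tcp_pos: [0.5501, 0.2475, 0.2545]
tcp_rot: [-0.0, 0.06, 0.998, 0.0]
wrist_force: [-0.4, 0.2, -0.3]
width: 0.0878
```

step_arm([
  [0,0,-0.01,0],
  [0,0,-0.03,0],
  [0,0,-0.03,0],
  [0,0,-0.04,0],
  [0,0,-0.04,0],
])

```text
t: 31.8
tcp_pos: [0.5498, 0.2475, 0.4066]
tcp_rot: [-0.0, 0.06, 0.998, 0.0]
wrist_force: [0.9, -0.5, 0.3]
width: 0.0875
```

step_arm([
  [-0.04,0,-0.02,0],
  [-0.04,0,0,0],
  [0,0,0,0],
  [0,0,0,0],
  [0,0,0,0],
])

```text
t: 32.3
tcp_pos: [0.6286, 0.2385, 0.4248]
tcp_rot: [-0.0, 0.06, 0.998, 0.0]
wrist_force: [-0.6, 0.0, 0.0]
width: 0.0879
```

```bash
python3 - <<'E'
from h import *
s=monitor.get_state(); print(s['t'],s['tcp_pos'],np.degrees(yaw_of(s)),s['width'],s['wrist_force'])
p=viewer.capture('wrist'); save(p,'wrist18')
import pickle; pickle.dump(p,open('w18.pkl','wb'))
p=viewer.capture('side'); 
f=p['frame'][120:270,190:390,::-1];cv2.imwrite('pics/side18z.png',cv2.convertScaleAbs(cv2.resize(f,None,fx=4,fy=4),alpha=1.5)) 
p=viewer.capture('top'); save(p,'top18')
print([ (t,[(np.round(d['centre'],3),round(d['confidence'],2)) for d in spotter.place_of(t,p)]) for t in('tray','tray_1_card')])
plan(s,[(0.47,-0.02,0.41,np.radians(0)),(0.44,-0.42,0.41,np.radians(-100))])
E
```

```text
32.3 [0.62857518 0.23849884 0.42479423] 83.15557652457271 0.08788081201476156 [-0.61875104  0.00930967  0.03488276]
[('tray', [(array([ 0.488, -0.437, -0.003]), 0.91)]), ('tray_1_card', [(array([0.544, 0.088, 0.126]), 0.68)])]
[[0.012, -0.025, 0.001, 0.132], [0.008, -0.026, 0.001, 0.132], [0.005, -0.027, 0.001, 0.132], [0.001, -0.028, 0.001, 0.132], [-0.003, -0.027, 0.002, 0.132]]
[[-0.006, -0.027, 0.001, 0.132], [-0.01, -0.026, 0.002, 0.132], [-0.013, -0.024, 0.001, 0.132], [-0.016, -0.022, 0.002, 0.132], [-0.019, -0.02, 0.001, 0.132]]
[[-0.022, -0.017, 0.002, 0.131], [-0.031, -0.002, -0.0, 0.134], [-0.031, 0.002, -0.0, 0.134], [-0.03, 0.006, -0.0, 0.134], [-0.029, 0.01, -0.0, 0.134]]
[[-0.028, 0.014, -0.0, 0.134], [-0.026, 0.017, -0.0, 0.134], [-0.023, 0.02, -0.0, 0.135], [-0.02, 0.023, -0.0, 0.134], [-0.017, 0.026, -0.0, 0.135]]
[[-0.013, 0.028, -0.0, 0.134], [-0.009, 0.029, -0.0, 0.135], [-0.005, 0.031, -0.0, 0.134], [-0.001, 0.031, -0.0, 0.135], [0, 0, 0, 0]]
end [ 0.4405 -0.4202  0.4098] -100.02
```

View pics/side18z.png

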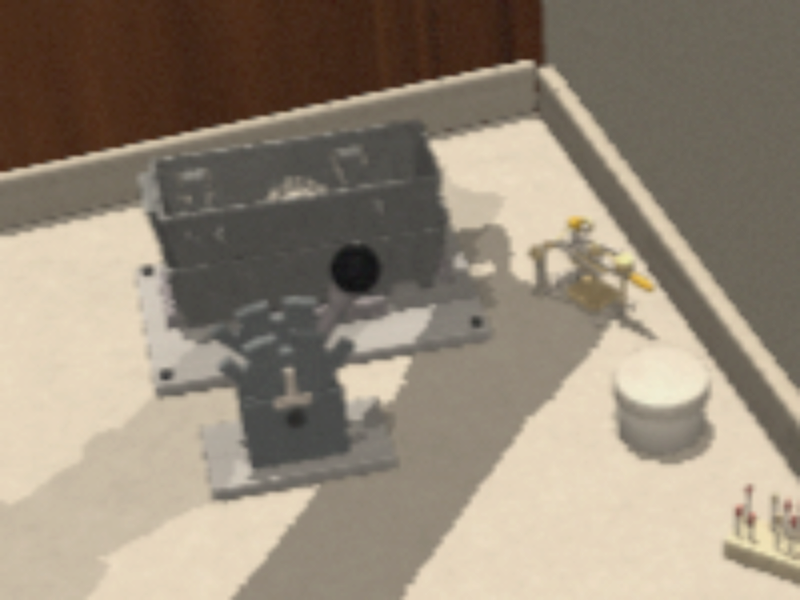

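View pics/wrist18.png

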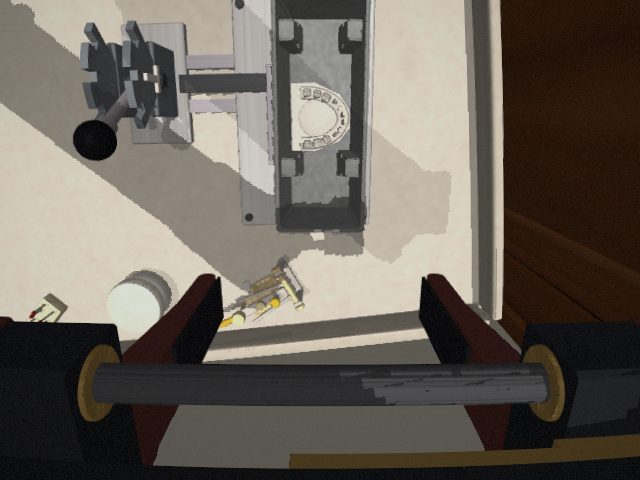

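The second tray sits level on the first, turned end for end. Only one tray remains on the bench, at about (0.489, −0.440), so I'll go to it.

step_arm([
  [0.012,-0.025,0.001,0.132],
  [0.008,-0.026,0.001,0.132],
  [0.005,-0.027,0.001,0.132],
  [0.001,-0.028,0.001,0.132],
  [-0.003,-0.027,0.002,0.132],
])

```text
t: 33.05
tcp_pos: [0.556, 0.1203, 0.4189]
tcp_rot: [0.0, 0.383, 0.924, 0.0]
wrist_force: [0.5, -0.4, -0.0]
width: 0.0879
```

step_arm([
  [-0.006,-0.027,0.001,0.132],
  [-0.01,-0.026,0.002,0.132],
  [-0.013,-0.024,0.001,0.132],
  [-0.016,-0.022,0.002,0.132],
  [-0.019,-0.02,0.001,0.132],
])

```text
t: 33.55
tcp_pos: [0.484, 0.0031, 0.4118]
tcp_rot: [0.0, 0.662, 0.75, 0.0]
wrist_force: [0.4, -0.7, -0.3]
width: 0.088
```

step_arm([
  [-0.022,-0.017,0.002,0.131],
  [-0.031,-0.002,0,0.134],
  [-0.031,0.002,0,0.134],
  [-0.03,0.006,0,0.134],
  [-0.029,0.01,0,0.134],
])

```text
t: 34.05
tcp_pos: [0.4619, -0.1442, 0.41]
tcp_rot: [0.0, 0.871, 0.492, 0.0]
wrist_force: [0.6, -0.5, 0.3]
width: 0.0876
```

step_arm([
  [-0.028,0.014,0,0.134],
  [-0.026,0.017,0,0.134],
  [-0.023,0.02,0,0.135],
  [-0.02,0.023,0,0.134],
  [-0.017,0.026,0,0.135],
])

```text
t: 34.55
tcp_pos: [0.4491, -0.298, 0.4099]
tcp_rot: [0.0, 0.984, 0.178, 0.0]
wrist_force: [0.7, -0.5, -0.6]
width: 0.0877
```

step_arm([
  [-0.013,0.028,0,0.134],
  [-0.009,0.029,0,0.135],
  [-0.005,0.031,0,0.134],
  [-0.001,0.031,0,0.135],
  [0,0,0,0],
])

```text
t: 35.05
tcp_pos: [0.4389, -0.4243, 0.4097]
tcp_rot: [0.001, 0.996, -0.092, -0.0]
wrist_force: [0.6, 0.9, 0.7]
width: 0.0877
```

```bash
python3 - <<'E'
from h import *
s=monitor.get_state(); print(s['t'],s['tcp_pos'],np.degrees(yaw_of(s)),s['qpos'].round(2))
p=viewer.capture('wrist'); save(p,'wrist19')
import pickle; pickle.dump(p,open('w19.pkl','wb'))
print([ (t,[(np.round(d['centre'],3),round(d['confidence'],2)) for d in spotter.place_of(t,p)]) for t in('tray','tray_1_card')])
E
```

```text
35.05 [ 0.43885086 -0.42429197  0.40969851] -100.57514639015535 [ 0.59  0.37  0.1   1.72 -0.04  1.06 -1.05]
[('tray', [(array([ 0.49 , -0.44 , -0.002]), 0.67)]), ('tray_1_card', [(array([ 0.574, -0.458,  0.024]), 0.56)])]
```

View pics/wrist19.png

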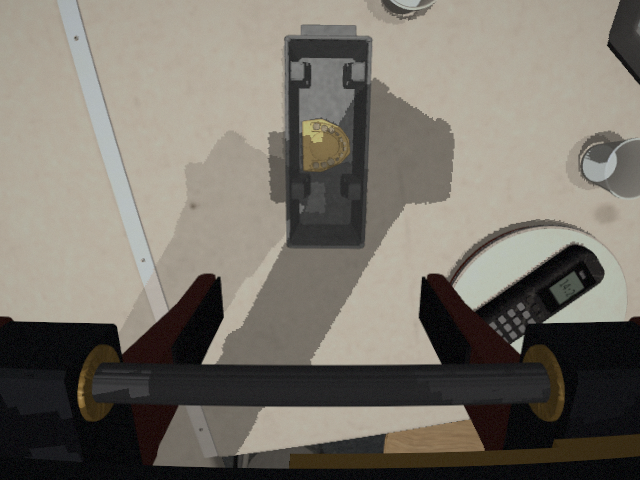

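```bash
python3 - <<'E'
from h import *
import pickle
p=pickle.load(open('w19.pkl','rb'))
c,th=fitrect(unproj(p,[[284,37.5],[371.5,38.5],[363.5,248],[287,245.5]],0.05)[:,:2])
s=monitor.get_state(); print(s['tcp_pos'])
plan(s,[(c[0]-.0015*0,c[1],0.335,th-np.pi/2)],.03)
E
```

```text
centre [ 0.4894 -0.4393] yaw -11.18 res [[-0.002, -0.0], [-0.0017, 0.0011], [0.0012, 0.0005], [0.0025, -0.0016]]
[ 0.44081263 -0.4195724   0.40951393]
[[0.013, 0.003, 0.019, 0.005], [0.013, 0.003, 0.019, 0.005], [0.013, 0.002, 0.018, 0.006], [0.012, 0.003, 0.019, 0.005], [0, 0, 0, 0]]
end [ 0.489  -0.4396  0.3345] -101.17
```

step_arm([
  [0.013,0.003,0.019,0.005],
  [0.013,0.003,0.019,0.005],
  [0.013,0.002,0.018,0.006],
  [0.012,0.003,0.019,0.005],
  [0,0,0,0],
])

```text
t: 35.7
tcp_pos: [0.4899, -0.4383, 0.332]
tcp_rot: [-0.002, 0.995, -0.096, -0.001]
wrist_force: [0.1, 0.9, -0.6]
width: 0.0872
```

step_arm([
  [0,0,0,0],
  [0,0,0,0],
  [0,0,0,0],
  [0,0,0,0],
  [0,0,0,0],
])

```text
t: 36.2
tcp_pos: [0.4885, -0.4408, 0.3353]
tcp_rot: [0.0, 0.995, -0.099, 0.0]
wrist_force: [0.4, -0.6, -0.5]
width: 0.0877
```

```bash
python3 - <<'E'
from h import *
s=monitor.get_state(); print(s['t'],s['tcp_pos'],np.degrees(yaw_of(s)))
p=viewer.capture('wrist'); save(p,'wrist20')
import pickle; pickle.dump(p,open('w20.pkl','wb'))
f=p['frame'][:,:,::-1][80:360];cv2.imwrite('pics/w20z.png',cv2.convertScaleAbs(cv2.resize(f[:,240:400],None,fx=4,fy=2.1,interpolation=cv2.INTER_CUBIC),alpha=1.5))
E
```

```text
36.2 [ 0.48847589 -0.44075263  0.33531742] -101.31136204965354
```

View pics/w20z.png

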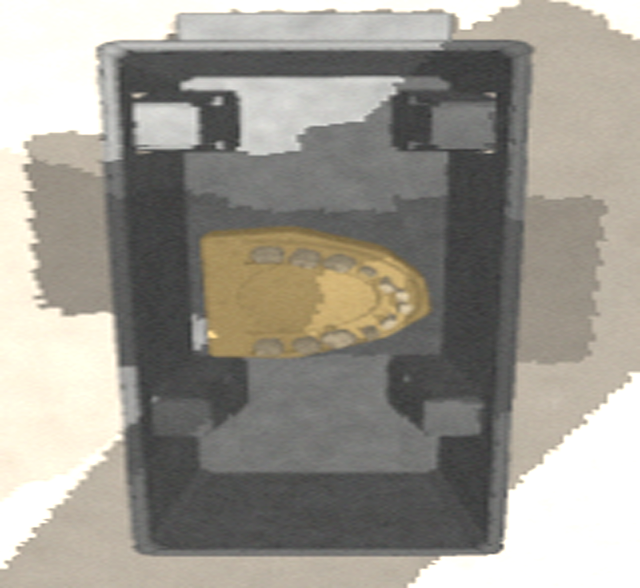

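```bash
python3 - <<'E'
from h import *
import pickle
p=pickle.load(open('w20.pkl','rb'))
c,th=fitrect(unproj(p,(np.array([[100,46],[533,45],[503,550],[136,551]],float)+.5)/[4,2.1]+[240,80]-.5,0.05)[:,:2])
s=monitor.get_state(); print(s['tcp_pos'])
plan(s,[(c[0],c[1],0.2035,th-np.pi/2)],.028)
E
```

```text
centre [ 0.4901 -0.4398] yaw -11.18 res [[-0.0022, -0.0002], [-0.0019, 0.001], [0.0023, 0.0001], [0.0018, -0.0009]]
[ 0.48852451 -0.44072491  0.33513273]
[[0.0, -0.0, 0.026, -0.0], [0.0, -0.0, 0.026, -0.001], [0.0, -0.0, 0.027, -0.0], [0.001, -0.001, 0.026, -0.001], [0.0, -0.0, 0.027, -0.0]]
end [ 0.4897 -0.4399  0.2031] -101.19
```

step_arm([
  [0.001,0,0.027,0],
  [0.0005,-0.0005,0.027,-0.001],
  [0,0,0.027,0],
  [0,0,0.026,-0.001],
  [0,0,0.025,0],
])

```text
t: 36.75
tcp_pos: [0.4901, -0.4405, 0.2017]
tcp_rot: [0.0, 0.995, -0.097, 0.0]
wrist_force: [-0.6, 0.4, 0.9]
width: 0.0878
```

step_arm([
  [0,0,0,0],
  [0,0,0,0],
  [0,0,0,0],
  [0,0,0,0],
  [0,0,0,0],
])

```text
t: 37.25
tcp_pos: [0.4906, -0.4408, 0.204]
tcp_rot: [0.001, 0.995, -0.097, 0.001]
wrist_force: [0.2, -0.7, -0.1]
width: 0.0879
```

step_arm([
  [0,0,0,0],
  [0,0,0,0],
  [0,0,0,0],
  [0,0,0,0],
  [0,0,0,0],
], claw=1, force=35)

```text
t: 37.75
tcp_pos: [0.4903, -0.4404, 0.2029]
tcp_rot: [-0.0, 0.995, -0.097, 0.0]
wrist_force: [-0.3, 1.5, 3.2]
width: 0.0686
```

step_arm([
  [0,0,0,0],
  [0,0,0,0],
  [0,0,0,0],
  [0,0,-0.005,0],
  [0,0,-0.02,0],
])

```text
t: 38.25
tcp_pos: [0.4892, -0.4397, 0.2254]
tcp_rot: [-0.001, 0.995, -0.097, -0.002]
wrist_force: [-0.9, 0.8, -2.0]
width: 0.0686
```

step_arm([
  [0,0,-0.03,0],
  [0,0,-0.04,0],
  [0,0,-0.04,0],
  [0,0,-0.04,0],
  [0,0,0,0],
])

```text
t: 38.75
tcp_pos: [0.4912, -0.4419, 0.384]
tcp_rot: [0.003, 0.995, -0.098, 0.004]
wrist_force: [0.9, 0.4, -2.3]
width: 0.0685
```

```bash
python3 - <<'E'
from h import *
s=monitor.get_state(); print(s['t'],s['tcp_pos'],np.degrees(yaw_of(s)),s['width'],s['wrist_force'],s['qpos'].round(2))
p=viewer.capture('wrist'); save(p,'wrist21')
plan(s,[(0.50,-0.1,0.39,np.radians(-98)),(0.5494,0.2472,0.39,np.radians(-96.95))],0.04,.14)
f=p['frame'][:,:,::-1][60:120,190:450];cv2.imwrite('pics/w21z.png',cv2.convertScaleAbs(cv2.resize(f,None,fx=3,fy=3,interpolation=cv2.INTER_CUBIC),alpha=1.3))
p=viewer.capture('top'); save(p,'top21')
print([ (t,[(np.round(d['centre'],3),round(d['confidence'],2)) for d in spotter.place_of(t,p)]) for t in('tray','seat')])
E
```

```text
38.75 [ 0.4911778  -0.44186456  0.38402092] -101.21645593806238 0.06850149482497092 [ 0.908351    0.43650534 -2.32365363] [ 0.57  0.47  0.1   1.62 -0.05  1.04 -1.09]
[[-0.006, -0.037, -0.001, -0.006], [-0.006, -0.038, -0.001, -0.006], [-0.006, -0.038, -0.001, -0.006], [-0.006, -0.037, -0.0, -0.006], [-0.006, -0.038, -0.001, -0.006]]
[[-0.005, -0.038, -0.0, -0.007], [-0.005, -0.037, -0.001, -0.006], [-0.005, -0.038, -0.0, -0.007], [-0.005, -0.037, -0.001, -0.006], [0.0, -0.039, 0.0, -0.002]]
[[0.0, -0.039, 0.0, -0.002], [0.0, -0.039, 0.0, -0.002], [0.0, -0.039, 0.0, -0.002], [0.001, -0.039, 0.0, -0.002], [0.001, -0.039, 0.0, -0.002]]
[[0.001, -0.039, 0.0, -0.002], [0.0, -0.039, 0.0, -0.002], [0.001, -0.039, 0.0, -0.002], [0, 0, 0, 0], [0, 0, 0, 0]]
end [0.5496 0.2472 0.39  ] -96.98
[('tray', [(array([ 0.49 , -0.444,  0.172]), 0.94), (array([0.551, 0.25 , 0.006]), 0.82), (array([0.548, 0.248, 0.054]), 0.74)]), ('seat', [(array([0.55 , 0.246, 0.012]), 0.75)])]
```

View pics/wrist21.png

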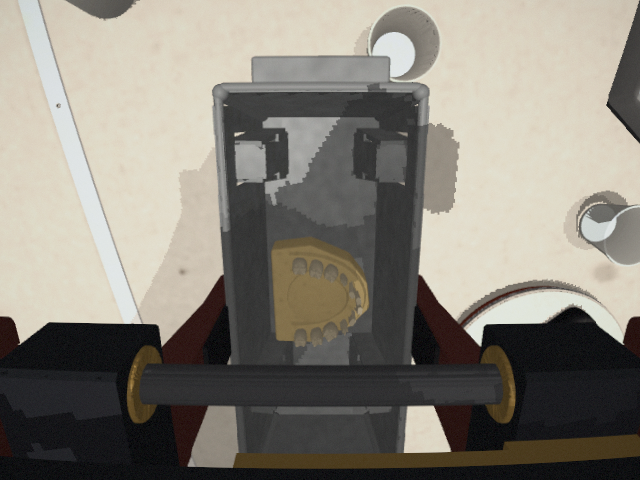

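View pics/w21z.png

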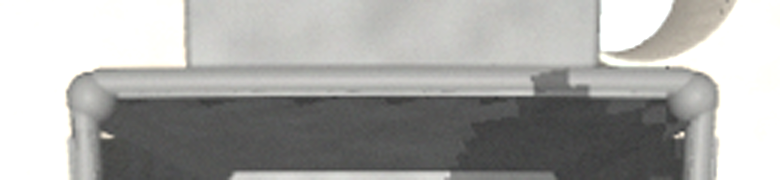

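View pics/top21.png

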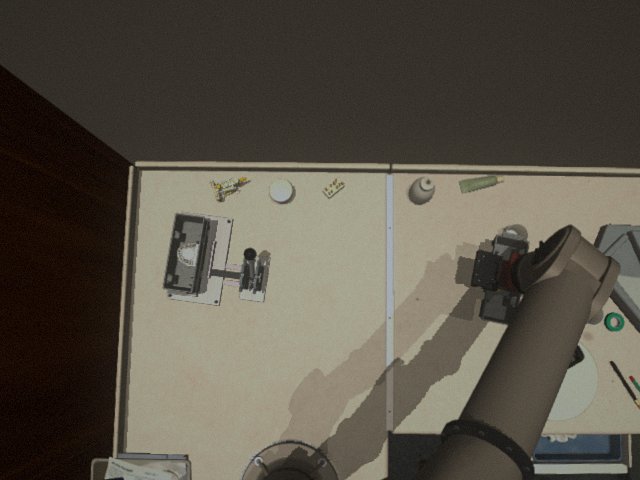

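Tray C is held square and the cradle stack is undisturbed in the top picture, at (188,255). I'll carry tray C over with its card end kept toward +x.

step_arm([
  [-0.006,-0.03,-0.001,-0.006],
  [-0.006,-0.038,-0.001,-0.006],
  [-0.006,-0.038,-0.001,-0.006],
  [-0.006,-0.037,0,-0.006],
  [-0.006,-0.038,-0.001,-0.006],
])

```text
t: 39.45
tcp_pos: [0.4929, -0.2553, 0.3796]
tcp_rot: [-0.0, 0.997, -0.082, -0.002]
wrist_force: [0.8, 0.4, -1.6]
width: 0.0684
```

step_arm([
  [-0.005,-0.038,0,-0.007],
  [-0.005,-0.037,-0.001,-0.006],
  [-0.005,-0.038,0,-0.007],
  [-0.005,-0.037,-0.001,-0.006],
  [0,-0.039,0,-0.002],
])

```text
t: 39.95
tcp_pos: [0.5013, -0.0659, 0.382]
tcp_rot: [0.0, 0.998, -0.069, -0.002]
wrist_force: [0.9, -0.2, -1.7]
width: 0.0686
```

step_arm([
  [0,-0.039,0,-0.002],
  [0,-0.039,0,-0.002],
  [0,-0.039,0,-0.002],
  [0.001,-0.039,0,-0.002],
  [0.001,-0.039,0,-0.002],
])

```text
t: 40.45
tcp_pos: [0.5298, 0.1272, 0.3818]
tcp_rot: [0.001, 0.998, -0.064, -0.002]
wrist_force: [0.8, -0.6, -1.9]
width: 0.0684
```

step_arm([
  [0.001,-0.039,0,-0.002],
  [0,-0.039,0,-0.002],
  [0.001,-0.039,0,-0.002],
  [0,0,0,0],
  [0,0,0,0],
])

```text
t: 40.95
tcp_pos: [0.5463, 0.2423, 0.3816]
tcp_rot: [0.001, 0.998, -0.059, -0.002]
wrist_force: [0.2, -1.1, -2.6]
width: 0.0686
```

```bash
python3 - <<'E'
from h import *
s=monitor.get_state(); print(s['t'],s['tcp_pos'],np.degrees(yaw_of(s)),s['width'],s['wrist_force'])
p=viewer.capture('wrist'); save(p,'wrist22')
p=viewer.capture('side'); 
f=p['frame'][90:270,190:390,::-1];cv2.imwrite('pics/side22z.png',cv2.convertScaleAbs(cv2.resize(f,None,fx=3.3,fy=3.3),alpha=1.5)) 
s=monitor.get_state()
plan(s,[(0.55,0.2475,0.32,np.radians(-96.95))],0.03,.14)
E
```

```text
40.95 [0.54633636 0.2423471  0.38155372] -96.81936038654075 0.06856100935547024 [ 0.19408831 -1.05475805 -2.5874087 ]
[[0.001, -0.003, 0.021, -0.0], [0.001, -0.002, 0.021, -0.001], [0.0, -0.003, 0.02, -0.0], [0, 0, 0, 0], [0, 0, 0, 0]]
end [0.5498 0.2479 0.3203] -96.97
```

View pics/wrist22.png

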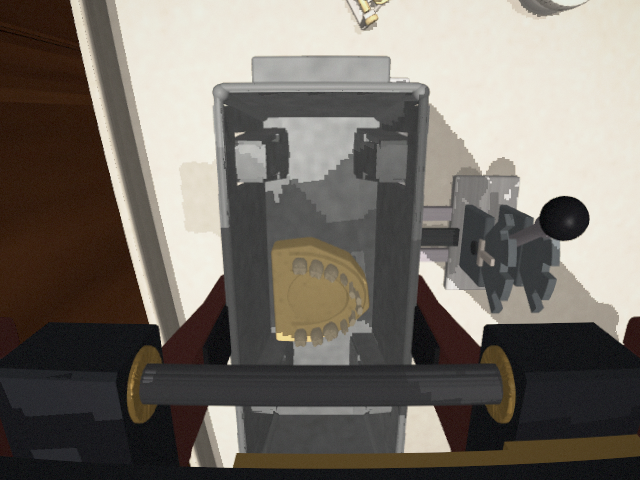

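View pics/side22z.png

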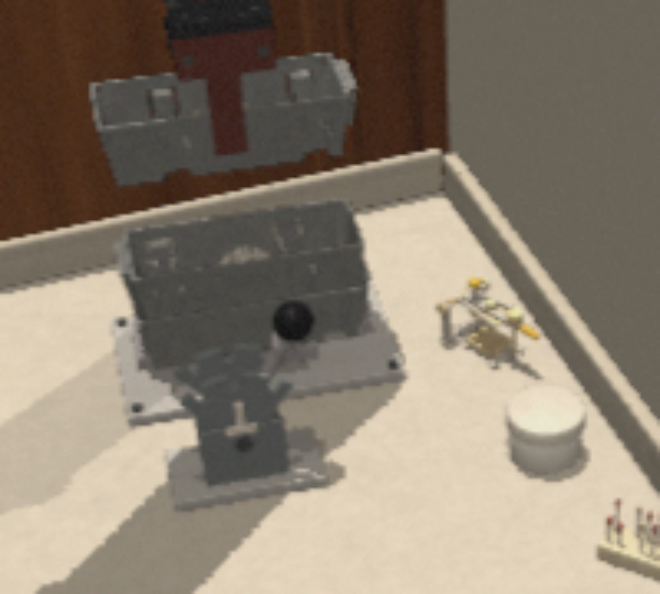

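step_arm([
  [0.001,-0.002,0.021,0],
  [0.001,-0.002,0.021,0],
  [0,-0.001,0.018,0],
  [0,0,0,0],
  [0,0,0,0],
])

```text
t: 41.55
tcp_pos: [0.5498, 0.2451, 0.3237]
tcp_rot: [0.0, 0.998, -0.061, -0.0]
wrist_force: [-0.1, 0.2, -1.7]
width: 0.0686
```

step_arm([
  [0,0,0,0],
  [0,0,0,0],
  [0,0,0,0],
  [0,0,0,0],
  [0,0,0,0],
])

```text
t: 42.05
tcp_pos: [0.5495, 0.2465, 0.3239]
tcp_rot: [-0.0, 0.998, -0.061, 0.0]
wrist_force: [-0.2, 0.1, -1.8]
width: 0.0687
```

```bash
python3 - <<'E'
from h import *
s=monitor.get_state(); print(s['t'],s['tcp_pos'],np.degrees(yaw_of(s)),s['width'],s['wrist_force'])
plan(s,[(0.55,0.2475,0.300,np.radians(-96.95))],0.01,.14)
E
```

```text
42.05 [0.54953493 0.2464518  0.32390492] -96.94225305170471 0.06866683211246356 [-0.17366457  0.14072697 -1.80751913]
[[0.0, -0.0, 0.008, 0.0], [0.0, -0.001, 0.008, 0.0], [0.0, -0.0, 0.008, 0.0], [0, 0, 0, 0], [0, 0, 0, 0]]
end [0.5497 0.2474 0.2999] -96.94
```

step_arm([
  [0,-0.001,0.008,0],
  [0.0005,0,0.008,0],
  [0,0,0.006,0],
  [0,0,0.002,0],
  [0,0,0,0],
])

```text
t: 42.55
tcp_pos: [0.55, 0.2473, 0.299]
tcp_rot: [0.0, 0.998, -0.061, -0.001]
wrist_force: [-0.5, 0.2, -2.2]
width: 0.0685
```

step_arm([
  [0,0,0.001,0],
  [0,0,0.001,0],
  [0,0,0.001,0],
  [0,0,0,0],
  [0,0,0,0],
])

```text
t: 43.05
tcp_pos: [0.5502, 0.2474, 0.2967]
tcp_rot: [-0.0, 0.998, -0.061, 0.0]
wrist_force: [-0.2, 0.2, -1.9]
width: 0.0686
```

step_arm([
  [0,0,0.001,0],
  [0,0,0.001,0],
  [0,0,0.001,0],
  [0,0,0,0],
  [0,0,0,0],
])

```text
t: 43.55
tcp_pos: [0.5501, 0.2474, 0.2936]
tcp_rot: [0.0, 0.998, -0.061, -0.0]
wrist_force: [-0.1, 0.0, -1.5]
width: 0.0686
```

step_arm([
  [0,0,0.001,0],
  [0,0,0.001,0],
  [0,0,0,0],
  [0,0,0,0],
  [0,0,0,0],
])

```text
t: 44.05
tcp_pos: [0.5502, 0.2474, 0.2928]
tcp_rot: [-0.0, 0.998, -0.061, 0.0]
wrist_force: [-2.9, -2.1, 6.4]
width: 0.0688
```

step_arm([
  [0,0,0.001,0],
  [0,0,0,0],
  [0,0,0,0],
  [0,0,0,0],
  [0,0,0,0],
])

```text
t: 44.55
tcp_pos: [0.5502, 0.2475, 0.2927]
tcp_rot: [-0.0, 0.998, -0.061, 0.0]
wrist_force: [-5.2, -3.0, 13.6]
width: 0.069
```

step_arm([
  [0,0,-0.0015,0],
  [0,0,0,0],
  [0,0,0,0],
  [0,0,0,0],
  [0,0,0,0],
], claw=-1)

```text
t: 45.05
tcp_pos: [0.5501, 0.2474, 0.2919]
tcp_rot: [0.0, 0.998, -0.061, -0.0]
wrist_force: [0.2, -0.2, -0.3]
width: 0.0874
```

step_arm([
  [0,0,-0.01,0],
  [0,0,-0.03,0],
  [0,0,-0.03,0],
  [0,0,-0.03,0],
  [0,0,-0.03,0],
])

```text
t: 45.55
tcp_pos: [0.55, 0.2473, 0.4242]
tcp_rot: [-0.0, 0.998, -0.061, 0.0]
wrist_force: [-0.4, -0.0, -0.4]
width: 0.0882
```

step_arm([
  [-0.04,0,-0.02,0],
  [-0.04,0,0,0],
  [0,0,0,0],
  [0,0,0,0],
  [0,0,0,0],
])

```text
t: 46.05
tcp_pos: [0.4716, 0.2566, 0.4424]
tcp_rot: [-0.0, 0.998, -0.061, 0.0]
wrist_force: [0.0, 0.4, -0.3]
width: 0.0881
```

```bash
python3 - <<'E'
from h import *
s=monitor.get_state(); print(s['t'],s['tcp_pos'],np.degrees(yaw_of(s)),s['width'],s['wrist_force'],s['qpos'].round(2))
p=viewer.capture('wrist'); save(p,'wrist23')
p=viewer.capture('top'); save(p,'top23')
for t in('tray','tray_1_mid','tray_1_card'):
  for d in spotter.place_of(t,p): print(t,np.round(d['centre'],3),round(d['confidence'],2))
p=viewer.capture('side'); 
f=p['frame'][120:270,190:390,::-1];cv2.imwrite('pics/side23z.png',cv2.convertScaleAbs(cv2.resize(f,None,fx=4,fy=4),alpha=1.5)) 
for t in('tray','lever_knob'):
  for d in spotter.place_of(t,p): print(t,np.round(d['centre'],3),round(d['confidence'],2))
E
```

```text
46.05 [0.47158184 0.25661815 0.44240049] -97.00609610955539 0.08807270916608685 [ 0.04853262  0.38911    -0.27053355] [-0.41  0.23 -0.24  1.83  0.06  1.09 -2.37]
tray [0.548 0.25  0.088] 0.97
tray [0.55  0.246 0.053] 0.92
tray [0.552 0.248 0.008] 0.84
tray_1_mid [0.55  0.246 0.114] 0.85
tray_1_card [0.633 0.238 0.115] 0.55
tray [0.549 0.248 0.01 ] 0.95
tray [0.551 0.247 0.086] 0.75
tray [0.552 0.248 0.047] 0.56
lever_knob [0.542 0.09  0.13 ] 0.54
```

View pics/side23z.png

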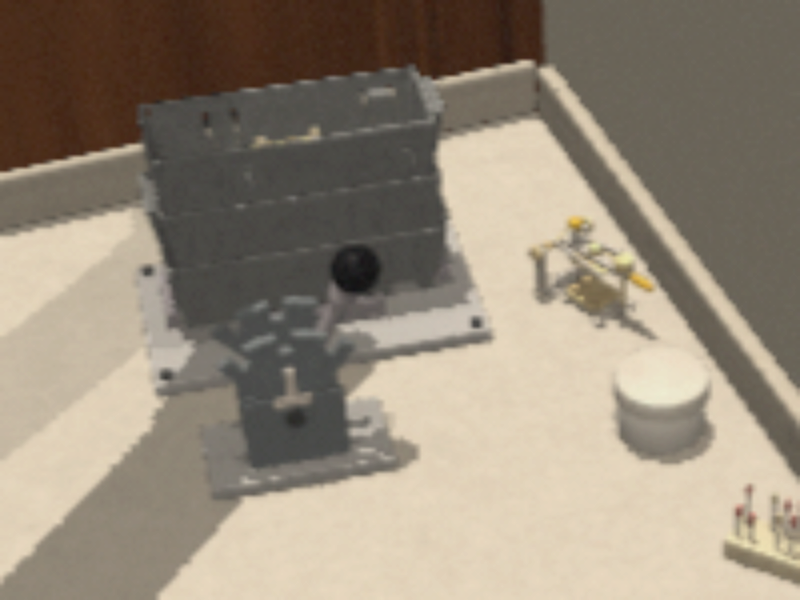

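View pics/wrist23.png

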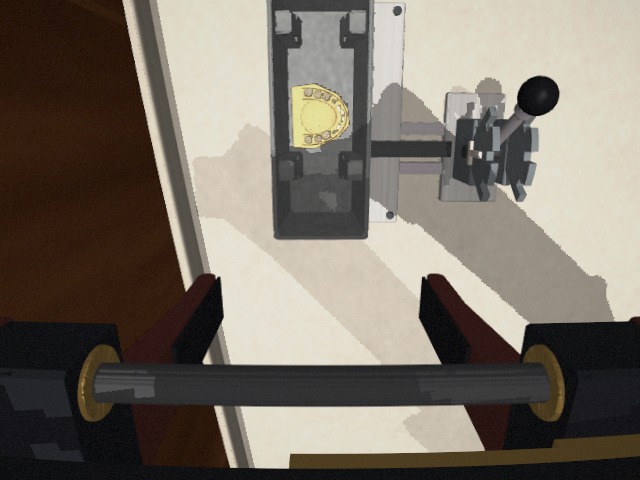

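View pics/top23.png

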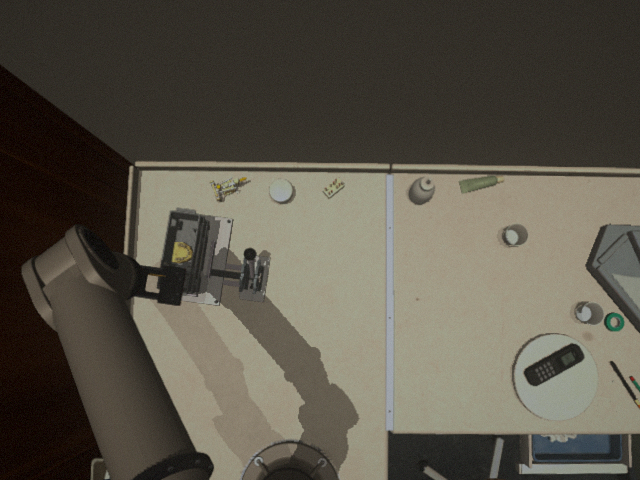

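The three-high stack stands level in the cradle: tray undersides read about 0.010, 0.050 and 0.088, and the bench is clear of trays. Next is the lever, with the knob near (0.546, 0.091).

```bash
python3 - <<'E'
from h import *
s=monitor.get_state()
plan(s,[(0.47,0.12,0.43,np.radians(-40)),(0.547,0.0905,0.42,np.radians(-7))],0.04,.14)
E
```

```text
[[0.002, 0.017, 0.001, -0.124], [-0.0, 0.017, 0.002, -0.124], [-0.002, 0.017, 0.001, -0.124], [-0.004, 0.017, 0.002, -0.124], [-0.007, 0.016, 0.001, -0.125]]
[[-0.008, 0.015, 0.002, -0.124], [-0.01, 0.013, 0.001, -0.125], [-0.012, 0.012, 0.002, -0.124], [0.005, 0.016, 0.002, -0.115], [0.004, 0.016, 0.002, -0.115]]
[[0.002, 0.016, 0.002, -0.115], [-0.001, 0.017, 0.002, -0.116], [-0.002, 0.016, 0.002, -0.115], [0, 0, 0, 0], [0, 0, 0, 0]]
end [0.5467 0.0906 0.4199] -7.01
```

step_arm([
  [0.002,0.017,0.001,-0.124],
  [0,0.017,0.002,-0.124],
  [-0.002,0.017,0.001,-0.124],
  [-0.004,0.017,0.002,-0.124],
  [-0.007,0.016,0.001,-0.125],
])

```text
t: 46.95
tcp_pos: [0.4707, 0.1702, 0.435]
tcp_rot: [0.0, 0.968, 0.25, -0.0]
wrist_force: [0.1, -0.2, -0.0]
width: 0.0878
```

step_arm([
  [-0.008,0.015,0.002,-0.124],
  [-0.01,0.013,0.001,-0.125],
  [-0.012,0.012,0.002,-0.124],
  [0.005,0.016,0.002,-0.115],
  [0.004,0.016,0.002,-0.115],
])

```text
t: 47.45
tcp_pos: [0.5009, 0.1078, 0.4263]
tcp_rot: [0.0, 0.851, 0.526, 0.0]
wrist_force: [-1.0, 0.1, -0.4]
width: 0.0878
```

step_arm([
  [0.002,0.016,0.002,-0.115],
  [-0.001,0.017,0.002,-0.116],
  [-0.002,0.016,0.002,-0.115],
  [0,0,0,0],
  [0,0,0,0],
])

```text
t: 47.95
tcp_pos: [0.5462, 0.0907, 0.4199]
tcp_rot: [-0.0, 0.75, 0.661, -0.0]
wrist_force: [-0.1, -0.2, -0.2]
width: 0.0879
```

```bash
python3 - <<'E'
from h import *
s=monitor.get_state(); print(s['t'],s['tcp_pos'],np.degrees(yaw_of(s)),s['width'],s['qpos'].round(2))
p=viewer.capture('wrist'); save(p,'wrist24')
for d in spotter.place_of('lever_knob',p): print(np.round(d['centre'],3),round(d['confidence'],2))
plan(s,[(0.547,0.0905,0.298,np.radians(-7))],0.03,.14)
E
```

```text
47.95 [0.54624025 0.09073326 0.4198842 ] -7.184475708580954 0.08788694499038135 [-0.02  0.28 -0.31  1.81  0.1   1.06 -0.49]
[0.545 0.092 0.124] 0.98
[[-0.0, 0.0, 0.024, -0.001], [-0.0, 0.0, 0.024, -0.001], [-0.0, 0.0, 0.025, -0.0], [-0.0, 0.0, 0.024, -0.001], [-0.0, 0.001, 0.025, -0.0]]
end [0.5472 0.0906 0.2979] -7.01
```

View pics/wrist24.png

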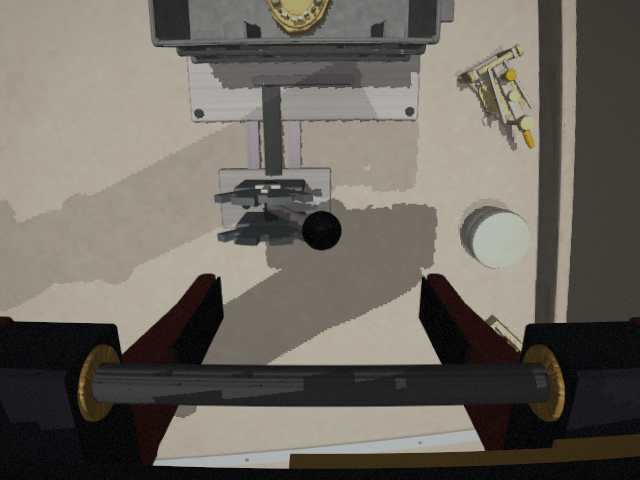

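The knob, at (321,230), is centred between the fingers. I'll descend, cage it and pull it back toward the robot.

step_arm([
  [0,0,0.024,0],
  [0,0,0.024,0],
  [0,0,0.025,0],
  [0,0,0.024,0],
  [0,0,0.024,0],
])

```text
t: 48.55
tcp_pos: [0.5458, 0.0912, 0.2987]
tcp_rot: [0.0, 0.749, 0.662, 0.0]
wrist_force: [-0.3, 0.2, -0.0]
width: 0.0882
```

step_arm([
  [0,0,0,0],
  [0,0,0,0],
  [0,0,0,0],
  [0,0,0,0],
  [0,0,0,0],
], claw=0.09, force=20)

```text
t: 49.05
tcp_pos: [0.5468, 0.0907, 0.3002]
tcp_rot: [0.0, 0.749, 0.663, 0.001]
wrist_force: [-0.9, -1.1, -0.1]
width: 0.0516
```

step_arm([
  [0,0,0,0],
  [0,0,0,0],
  [0,0,0,0],
  [0,0,0,0],
  [0,0,0,0],
])

```text
t: 49.55
tcp_pos: [0.5465, 0.0907, 0.2991]
tcp_rot: [-0.0, 0.749, 0.663, -0.0]
wrist_force: [-0.3, 0.2, -0.4]
width: 0.0401
```

step_arm([
  [0,-0.007,0,0],
  [0,-0.007,0,0],
  [0,-0.007,0,0],
  [0,-0.007,0,0],
  [0,-0.007,0,0],
])

```text
t: 50.05
tcp_pos: [0.5144, 0.0947, 0.3018]
tcp_rot: [0.003, 0.749, 0.662, 0.004]
wrist_force: [3.5, -0.5, 2.6]
width: 0.0399
```

```bash
python3 - <<'E'
from h import *
s=monitor.get_state(); print(s['t'],s['tcp_pos'],np.degrees(yaw_of(s)),s['width'],s['wrist_force'])
p=viewer.capture('wrist'); save(p,'wrist25')
E
```

```text
50.05 [0.51443037 0.09470456 0.30176325] -7.088981674379776 0.03987295206877561 [ 3.49650173 -0.45436201  2.55728612]
```

View pics/wrist25.png

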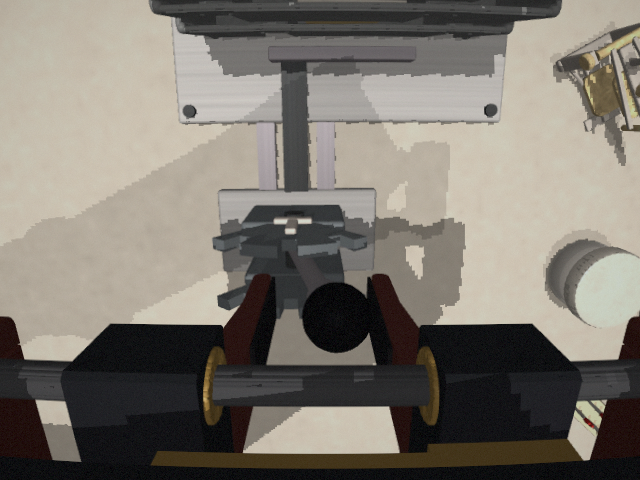

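step_arm([
  [0,-0.006,0,0],
  [0,-0.005,0,0],
  [0,0,0,0],
  [0,0,0,0],
  [0,0,0,0],
])

```text
t: 50.6
tcp_pos: [0.5008, 0.0963, 0.299]
tcp_rot: [-0.0, 0.749, 0.663, -0.0]
wrist_force: [-0.0, -0.1, -0.3]
width: 0.04
```

```bash
python3 - <<'E'
from h import *
s=monitor.get_state(); print(s['t'],s['tcp_pos'],np.degrees(yaw_of(s)),s['width'],s['wrist_force'])
p=viewer.capture('wrist'); save(p,'wrist26')
E
```

```text
50.6 [0.50083463 0.09625992 0.29898896] -6.990071228717464 0.040043062017964516 [-0.03455748 -0.10458731 -0.29573985]
```

View pics/wrist26.png

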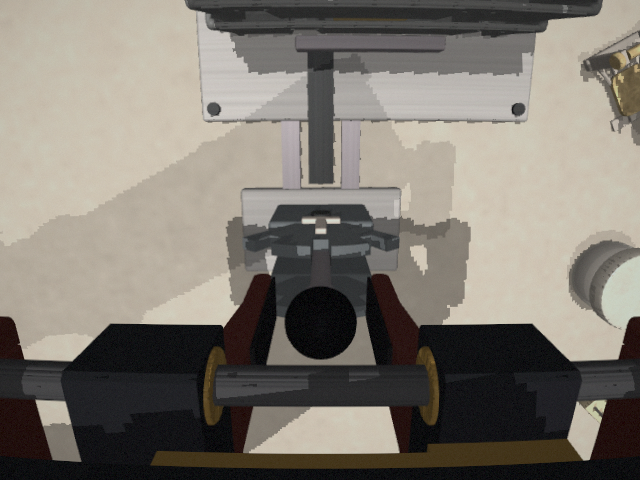

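The lever snapped home. It stands upright in line with the white bar at (320,222), and the knob is free between the fingers. I'll open, withdraw and check.

step_arm([
  [0,0,0,0],
  [0,0,0,0],
  [0,0,0,0],
  [0,0,0,0],
  [0,0,0,0],
], claw=-1)

```text
t: 51.15
tcp_pos: [0.5008, 0.0963, 0.2992]
tcp_rot: [0.0, 0.749, 0.663, 0.0]
wrist_force: [0.5, -0.5, 0.5]
width: 0.0764
```

step_arm([
  [0,0,-0.02,0],
  [0,0,-0.03,0],
  [0,0,-0.03,0],
  [0,0,-0.03,0],
  [0,0,-0.02,0],
])

```text
t: 51.65
tcp_pos: [0.501, 0.0964, 0.4314]
tcp_rot: [0.001, 0.749, 0.663, 0.001]
wrist_force: [-0.1, 0.5, 0.2]
width: 0.0877
```

step_arm([
  [-0.03,0,0,0],
  [-0.04,0,0,0],
  [-0.04,0,0,0],
  [0,0,0,0],
  [0,0,0,0],
])

```text
t: 52.15
tcp_pos: [0.4873, -0.0136, 0.4292]
tcp_rot: [0.0, 0.75, 0.662, 0.0]
wrist_force: [-0.5, 0.8, -0.2]
width: 0.0883
```

```bash
python3 - <<'E'
from h import *
s=monitor.get_state(); print(s['t'],s['tcp_pos'],s['width'],s['wrist_force'])
p=viewer.capture('wrist'); save(p,'wrist27')
for d in spotter.place_of('lever_knob',p): print(np.round(d['centre'],3),round(d['confidence'],2))
p=viewer.capture('top'); save(p,'top27')
for t in('tray','lever_knob','jar','burs','bottle'):
  for d in spotter.place_of(t,p): print(t,np.round(d['centre'],3),round(d['confidence'],2))
p=viewer.capture('side'); save(p,'side27')
f=p['frame'][120:270,190:390,::-1];cv2.imwrite('pics/side27z.png',cv2.convertScaleAbs(cv2.resize(f,None,fx=4,fy=4),alpha=1.5)) 
for t in('tray','lever_knob','jar','burs','bottle'):
  for d in spotter.place_of(t,p): print(t,np.round(d['centre'],3),round(d['confidence'],2))
E
```

```text
52.15 [ 0.48729448 -0.01361993  0.42924659] 0.08828112454184732 [-0.53257546  0.84800222 -0.16166417]
[0.499 0.098 0.136] 0.73
tray [0.551 0.245 0.089] 0.91
tray [0.552 0.25  0.052] 0.89
tray [0.551 0.251 0.009] 0.83
lever_knob [0.548 0.252 0.076] 0.42
jar [0.714 0.038 0.004] 0.81
burs [ 0.727 -0.093  0.002] 0.48
bottle [ 0.714 -0.31   0.002] 0.68
tray [0.552 0.246 0.088] 0.89
tray [0.553 0.25  0.047] 0.68
lever_knob [0.5   0.097 0.139] 0.49
lever_knob [0.546 0.251 0.038] 0.22
jar [ 0.71   0.028 -0.   ] 0.6
jar [0.633 0.239 0.117] 0.52
burs [ 0.726 -0.09  -0.003] 0.75
bottle [ 0.713 -0.301  0.002] 0.57
```

View pics/side27z.png

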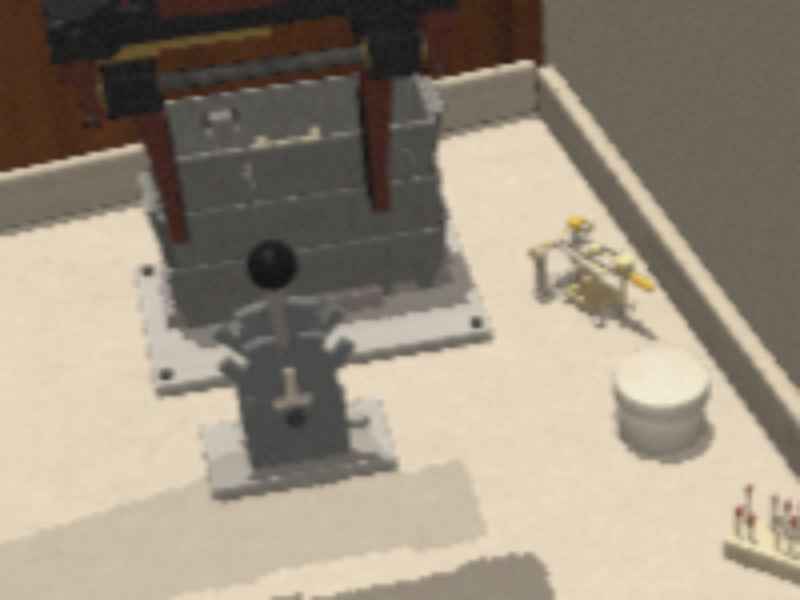

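View pics/wrist27.png

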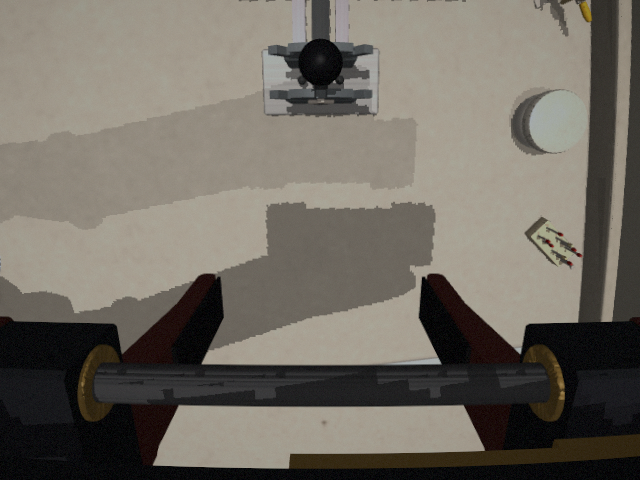

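View pics/top27.png

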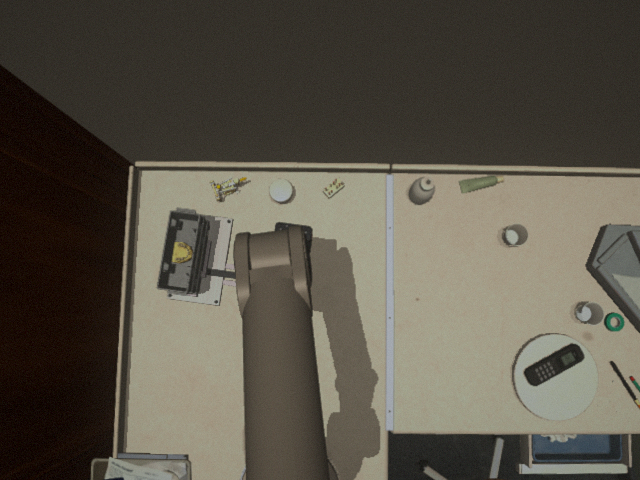

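The knob is upright at (0.4995, 0.0975, 0.138). The stack is level and the bystanders haven't moved. Handing in.

```bash
python3 - <<'E'
from plant import manip
print(manip.finish_job())
E
```

```text
the job is handed in; nothing more can be done
None
```

The job is done and handed in at about 52 s of the 210 s. `finish_job` reported no verdict.

**What I did**
- I threw the lever to the far notch and stacked the three trays that were there.
- The middle tray is turned end for end to the ones below and above it.
- I then threw the lever back to the middle notch and moved the arm clear. Three trays were the whole set; no fourth showed in the pictures.

**Last checks**
- **Stack height:** the second tray touched down 40 mm above the first. The third touched down at 0.293, as its slightly lower grip predicted. The networks put the tray undersides at about 0.010, 0.050 and 0.088 m.
- **Squareness:** the tray centres read within about 4 mm of each other, which is as fine as the networks measure. The side picture shows the trays level and flush.
- **Lever:** it stands upright in line with the white bars, with the knob read at about (0.500, 0.097, 0.138). The side picture shows the jaw closed up toward the bottom tray; I did not measure the gap.
- **Bystanders:** the jar, bur block and bottle read within about 1 cm of where they began and look unmoved in the pictures. Single readings of the jar and bottle differed by 7–9 mm between cameras, which is probably noise because the arm never went near them.
- **False detections:** the networks gave a few more than usual, for example a "knob" or "jar" on the stack, all with lower confidence. I discounted them against the pictures.

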